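# Load the seed test cell under its swivel cover

## Robot

A 6-joint arm with a two-finger parallel gripper is mounted at the origin on a cart in front of the work surface, level with it; the furniture and walls round the work are solid. World frame = base frame: x ahead of the robot, y to its left, z up, the work surface at z = 0. Lengths are in mm, angles in rad, forces in N, time in s.
With the tool pointing down it reaches from about 350 to 775 mm from the base axis. Payload 7.3 kg.
Tool frame: the origin (TCP) lies midway between the tips of the shut fingers; the grasp point (between the pads) lies 19 mm behind it; x points along the fingers, y is the direction in which the jaws open and shut, and the axes are right-handed (so a half turn about x gives the same grasp; the last joint's range is limited). The gripper opens to 92 mm and grips with 3 to 60 N. Pads are 19 mm wide; open, the fingers measure 130 mm over their backs; the gripper's body (75 mm by 190 mm) begins 47 mm behind the grasp point.
Start: joints at [0.968, 0.342, 1.524, -0, 1.275, -0.146], TCP at [231.555, 471.197, 226.741] pointing down, gripper open.
Joint ranges: [-2.53, 2.53], [-0.77, 2.02], [0.04, 2.7], [-1, 4.14], [0.28, 2.66], [-3.11, 3.11]. Speed limits (rad/s): [2.57, 2.57, 3.14, 3.14, 3.14, 3.14].

## Interface

Orientations are given as [roll, pitch, yaw] about the fixed x, y, z axes, in that order (R = Rz(yaw) Ry(pitch) Rx(roll)).
In Python, from plant import bot gives the robot as it stands. The module is installed in compiled form; this text tells all that it offers.
- The arm moves only by the shell command python3 -m handwheel 'ROWS' [OPENING]. ROWS is JSON, a list that holds one entry, the list of rows, each a list of 4 numbers: the shift along the tool's x, y, z in cm, then the turn about the tool's x in rad. A call has 1 to 8 rows; each row shifts and turns the commanded pose from where the row before left it, along the tool's axes as they then stand; what a row does not reach is not made up. A row lasts 1/12 s, in which the tool goes at most 41.7 mm and 7.16 degrees, less where a joint would pass 70% of its speed; a pose out of reach is approached as far as the arm can. A call is refused whole if a number of a shift passes 4.17 or a number of a turn 0.125, either way. A call with a gripper value outside its range is refused whole. OPENING is the opening, from 0 (shut) to 1 (fully open), set as the call begins (- or left out, the last holds). The fingers move at their own pace and stop on an object; the grip force is fixed at half the most. Time passes only in rows, so rows that do not move let the fingers close. It gives the time, the measured TCP pose, the force and the opening at its end, in the units of the state.
- bot.get_obs(): the state, without advancing time (a new reading comes with each control period).
- bot.capture(name): name is "side" or "top"; returns (picture, depth): 400x640x3 uint8, red, green, blue; 400x640 float32, mm along the optical axis (not along the pixel's ray), 0 where there is no reading.
- bot.camera_model(name): a dict with "fx", "fy", "cx", "cy" (pixels), "position" and "rotation" of the camera in the world. Camera axes: x right, y down, z forward; pixel columns grow to the right and rows downward; lengths in mm; the calibration is good to about 2 mm. A picture is of the moment at which its call begins. camera_model takes no time and is no camera call.
- bot.close_job(): hands the job in, once; it reports no verdict.
Trained networks look in the newest picture that a camera, given by its name, has taken for a name from the list of things; names that differ only in an ending like _2 or _b are one class to them, and where a whole thing is asked for, a point or a joint stands for the part that bears it (a point fixed in the world has none). Each returns a list of dicts, best first, with "conf" (0 to 1); they miss things now and then, are a little off and sometimes report something else, mostly with a low value. They report only what shows in the picture. A call takes as long as a camera call. They do not tell look-alikes from the thing itself.
- bot.find_in(camera, label): "bbox" ([left, top, width, height] in pixels, round what is visible of it).
- bot.spot_point(camera, label): "point" ([column, row] in pixels: a listed point, or the origin of a listed thing).
The state is a dict: "time": time; "joint_positions": joint angles; "dq": joint speeds; "tau": joint torques, N m; "tool_pos": TCP position; "tcp_rot": TCP orientation; "contact_force": force on the tool from outside, world axes, zero at the start; "moment": the same for the moment, N m; "grip_width": finger opening in mm.
Only numpy, scipy, OpenCV 4.12 (cv2) and the standard library are available. Lean on these libraries where they do the work, as an engineer would, in place of code of your own. Each camera call takes 0.05 s, during which the arm holds its last target.

## Task

Load the seed test cell: swing its flat cover fully aside on its pivot screw, set the seed tray flat on the floor of the square pocket underneath, and then set the open square spacer frame flat on top of the tray. Finally swing the cover back until it is fully shut over the pocket, and leave the dropper bottle, vial, petri dish and stopper where they are.

Things in the scene. Friction and masses are not known exactly. Their poses are not given: they have to be found in the camera images.
- cell: The seed test cell: a fixed grey block with the pocket and the swivel cover on it, 204 mm along x (from -80 to +124 mm) and 110 mm in y (+-55 mm), flat top (deck) 54 mm above the worktop. Origin on the worktop under the pocket's centre, axes as the pocket's: x towards the pivot screw.
- pocket (a point): Centre of the pocket floor of the test cell, 12 mm above the worktop; axes: x towards the pivot screw, z up. The pocket is 58 x 58 mm, square to these axes, 42 mm deep. A finger slot 38 mm wide and just as deep runs out of it both ways along x, to x = -62 and +62 mm, so that fingers closing along x can lower a part to the floor and still open.
- pivot (a point): The pivot screw on the deck, 100 mm along +x from the pocket centre, 54 mm above the worktop. The cover turns about the vertical line through it.
- cover (a joint): Angle of the cover, rad: 0 shut (stop), growing as it swings counter-clockwise seen from above (the knob goes from the cell's -x end out over its -y side), stop at 1.75; from 1.4 on, pocket and slots are clear. It stays where left; about 1 N at the knob moves it. Flat aluminium plate 4 mm thick, 200 x 46 mm (66 mm in the middle), top 59 mm above the worktop, free end 26 mm past the knob.
- knob (a point): Centre of the cover's upright round black knob, 74 mm above the worktop; moves with the cover. 16 mm across, 150 mm from the pivot axis, on the cell's x line through the pivot when shut. It stands up 30 mm from the cover to 89 mm above the worktop; its lowest 2 mm are a 22 mm collar.
- tray_center (a point): Centre (half-way up) of the seed tray: a black plastic open tray 50 x 50 x 20 mm with four compartments, walls 5 mm, a few seeds fixed in it, 50 g. Axes along its sides, z up; it stands upright, open side up, on the worktop.
- spacer_center (a point): Centre (half-way up) of the spacer: an open square aluminium frame, 50 x 50 mm outside, 34 x 34 mm inside, 18 mm high, 50 g. Axes along its sides, z up; it lies flat on the worktop.
- dropper: Bystander: dropper bottle 33 mm across, 100 mm tall, upright; origin under its centre.
- vial: Bystander: seed vial with a white cap, 24 mm across, 62 mm tall, upright; origin under its centre.
- petri: Bystander: round petri dish 92 mm across, 16 mm high; origin under its centre.
- stopper: Bystander: tapered rubber stopper standing on its narrow end, 32 mm across the top, 28 mm high; origin under its centre.
Things that resemble listed ones, but are neither listed nor needed, are in the scene too. What is shaped like the part that bears spacer_center but red is not meant.

How it is judged (in metres and radians):
On the way, in this order (a step that is already met when the one before it is completed fails the run):
1. the cover is swung aside (value of joint cover above 1.35 rad), for 0.2 s.
2. the seed tray lies flat on the pocket floor, with the cover still aside (horizontal distance between tray_center and pocket below 0.008 m and z of tray_center in the frame of pocket between 0.007 and 0.013 m and angle between tray_center's own z axis and vertical below 0.08 rad and value of joint cover above 1.2 rad), for 0.2 s.
3. the spacer lies flat on the tray, with the cover still aside (all of step 2 and horizontal distance between spacer_center and pocket below 0.008 m and z of spacer_center in the frame of pocket between 0.026 and 0.032 m and angle between spacer_center's own z axis and vertical below 0.08 rad), for 0.2 s.
At the end, for the whole second after the job is handed in: The cover is shut to within 0.05 rad; under it the tray lies upright on the pocket floor and the spacer flat on the tray, each within 8 mm of the pocket's centre line, within 3 mm of its seated height and tilted less than 0.08 rad (value of joint cover below 0.05 rad and horizontal distance between each of tray_center, spacer_center and pocket below 0.008 m and z of tray_center in the frame of pocket between 0.007 and 0.013 m and angle between each of tray_center, spacer_center's own z axis and vertical below 0.08 rad and z of spacer_center in the frame of pocket between 0.026 and 0.032 m); the robot touches nothing.
It fails at once if the dropper bottle is moved more than 30 mm (distance of dropper from where it was at the start of the episode above 0.03 m).
It fails at once if the vial is moved more than 30 mm (distance of vial from where it was at the start of the episode above 0.03 m).
It fails at once if the petri dish is moved more than 30 mm (distance of petri from where it was at the start of the episode above 0.03 m).
It fails at once if the stopper is moved more than 30 mm (distance of stopper from where it was at the start of the episode above 0.03 m).
It also fails if it takes over 72 s, if anything falls off the work surface, if the arm or the gripper's body presses on something with over 40 N, if the wrist force passes 120 N, or if a joint passes its speed limit or range.

## Working session

There is one attempt and no reset: what is moved stays moved. The work goes in short steps, Python scripts to look and compute and a shell command to move; the robot and the scene stay as the last step left them, time stands still between calls to the robot, and variables do not carry over. Pictures are saved under pics/ and viewed, and the job is handed in when it is done.

```bash
mkdir -p pics
python3 - <<'E'
from plant import bot
import cv2
o=bot.get_obs()
for k,v in o.items(): print(k,v)
for n in ("side","top"):
    p,d=bot.capture(n); cv2.imwrite(f"pics/{n}0.png",p[:,:,::-1]); 
    import numpy as np
    np.save(f"pics/{n}0d.npy",d); print(n,bot.camera_model(n))
    for l in ["cell","pocket","pivot","cover","knob","tray_center","spacer_center","dropper","vial","petri","stopper"]:
        try:
            print(l,[(np.round(r['point']).tolist(),round(r['conf'],2)) for r in bot.spot_point(n,l)][:4])
        except Exception as e: print(l,e)
print(bot.get_obs()['time'])
E
```

```text
time 0.0
joint_positions [ 9.67987113e-01  3.42708399e-01  1.52500325e+00  2.36400574e-06
  1.27540249e+00 -1.45993133e-01]
dq [-0.00043304 -0.00014305 -0.00135189  0.00089647 -0.00074364  0.00167504]
tau [-6.76736581e-04 -4.31236053e+01 -2.44217098e+01  7.17036752e-02
  5.60185465e-02 -1.33010640e-04]
tool_pos [231.31939052 470.84406351 226.05720524]
tcp_rot [-1.71827523  1.56927484 -2.175092  ]
contact_force [-0.7897831  -1.00498639  0.09319007]
moment [-0.00811831 -0.04019697 -0.0106225 ]
grip_width 91.6025811825367
side {'fx': 397.00011685904553, 'fy': 397.00011685904553, 'cx': 325.2344394361909, 'cy': 198.77637058391852, 'position': array([ 593.7757739 , 1203.89190698,  662.67401527]), 'rotation': array([-2.04599028, -0.00943572, -3.13932096])}
cell []
pocket [([337.0, 206.0], 0.56)]
pivot [([314.0, 191.0], 0.61)]
cover it knows: cell, dropper, knob, petri, pivot, pocket, spacer_center, stopper, tray_center, vial
knob [([354.0, 185.0], 0.76)]
tray_center [([369.0, 243.0], 0.66)]
spacer_center [([308.0, 253.0], 0.79), ([265.0, 253.0], 0.79), ([319.0, 231.0], 0.48)]
dropper [([298
[... 169 characters left out ...]
': 318.71979180685804, 'cy': 199.1690241041429, 'position': array([ 503.94370035,   60.36529674, 1412.68819202]), 'rotation': array([-3.0836072 ,  0.01531129, -1.59569157])}
cell [([348.0, 214.0], 0.56)]
pocket [([352.0, 224.0], 0.64), ([344.0, 214.0], 0.56)]
pivot [([345.0, 181.0], 0.93), ([347.0, 212.0], 0.67)]
cover it knows: cell, dropper, knob, petri, pivot, pocket, spacer_center, stopper, tray_center, vial
knob [([352.0, 224.0], 0.72)]
tray_center [([278.0, 229.0], 0.46)]
spacer_center [([270.0, 191.0], 0.65), ([293.0, 195.0], 0.47), ([267.0, 154.0], 0.45)]
dropper [([239.0, 186.0], 0.51)]
vial [([327.0, 140.0], 0.63)]
petri [([412.0, 259.0], 0.83)]
stopper [([225.0, 247.0], 0.59)]
1.1
```

Run:
```python
import cv2
a=cv2.imread("pics/side0.png");b=cv2.imread("pics/top0.png")
cv2.imwrite("pics/s1.png",cv2.resize(a[140:320,200:440],None,fx=3.3,fy=3.3,interpolation=cv2.INTER_CUBIC))
cv2.imwrite("pics/t1.png",cv2.resize(b[110:290,210:450],None,fx=3.3,fy=3.3,interpolation=cv2.INTER_CUBIC))
```

```text
(no output)
```

View pics/s1.png

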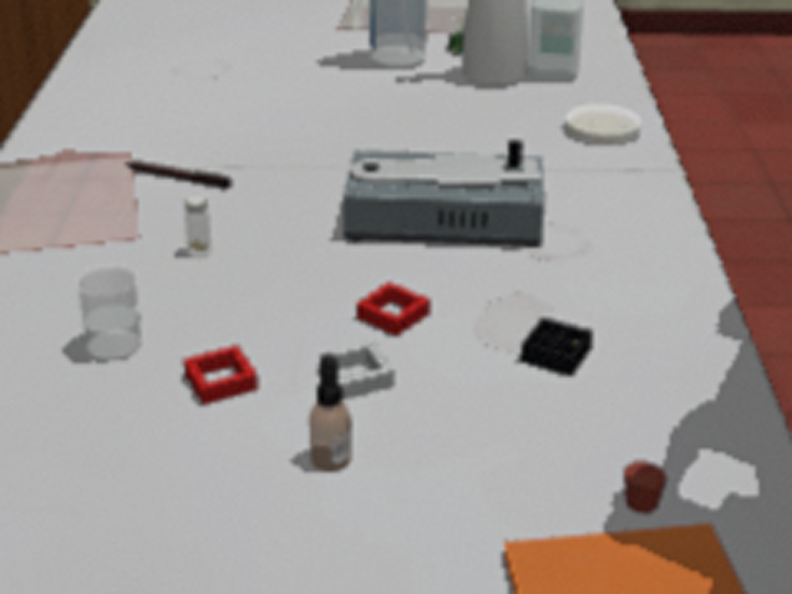

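View pics/t1.png

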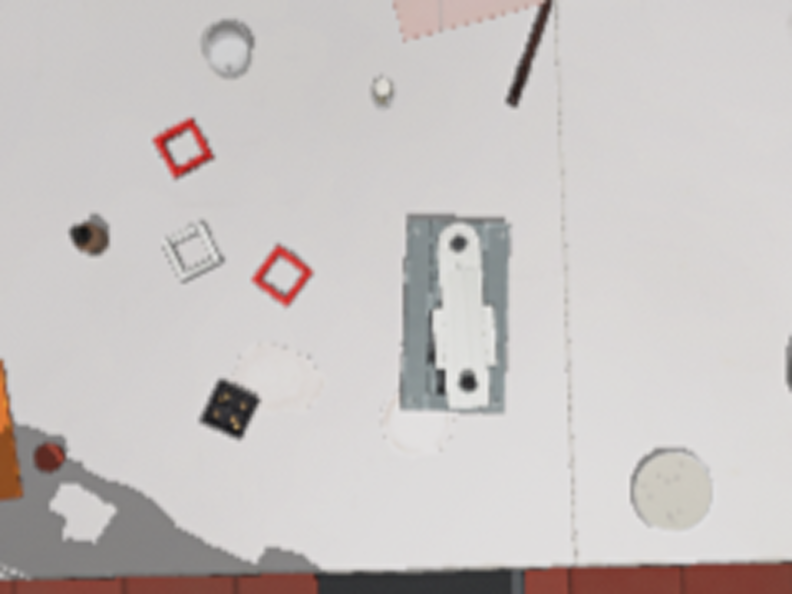

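View pics/side0.png

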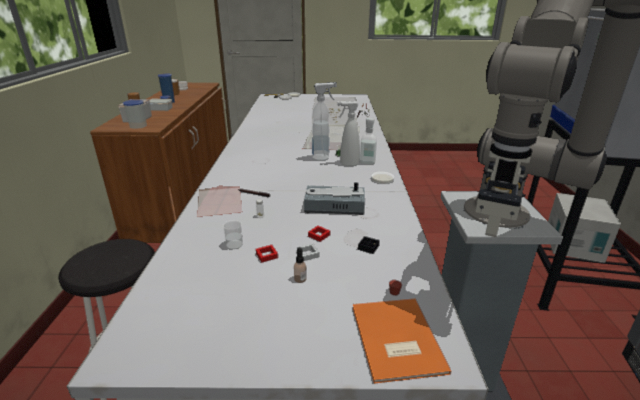

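View pics/top0.png

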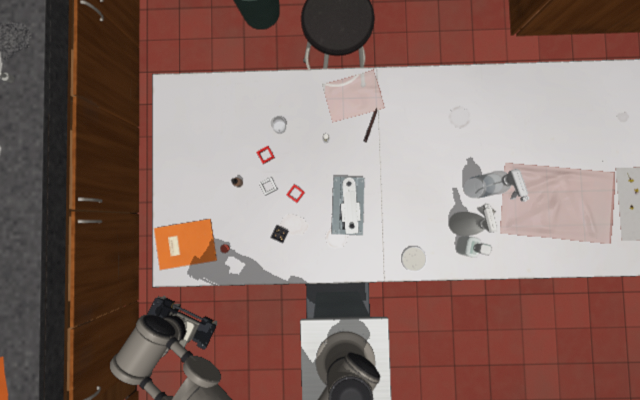

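The top view shows the cell with the cover slightly ajar, with its pivot at about (345,181) and knob at (352,224). The grey spacer is at (268,186), with two red look-alikes at (266,154) and (296,193). The tray is at (279,234). The dropper stands at (237,181), 30 px from the spacer.

```bash
cat > h.py <<'E'
import numpy as np,cv2
from scipy.spatial.transform import Rotation as R
from plant import bot
def cam(n):
    m=bot.camera_model(n); K=np.array([[m['fx'],0,m['cx']],[0,m['fy'],m['cy']],[0,0,1]])
    Rm=R.from_euler('xyz',m['rotation']).as_matrix(); return K,Rm,np.array(m['position'])
def proj(n,P):
    K,Rm,t=cam(n); c=(np.atleast_2d(P)-t)@Rm; q=c@K.T; return q[:,:2]/q[:,2:]
def ray(n,uv,z):
    K,Rm,t=cam(n); uv=np.atleast_2d(uv); d=np.c_[uv,np.ones(len(uv))]@np.linalg.inv(K).T@Rm.T
    return t+d*((z-t[2])/d[:,2:])
def box(x,y,yaw,sx,sy,z0,z1):
    c,s=np.cos(yaw),np.sin(yaw); return np.array([[x+c*a*sx/2-s*b*sy/2,y+s*a*sx/2+c*b*sy/2,z] for z in(z0,z1) for a,b in((1,1),(1,-1),(-1,-1),(-1,1))])
def st():
    o=bot.get_obs(); M=R.from_euler('xyz',o['tcp_rot']).as_matrix(); return o,M
def toolmove(target,yawjaw=None):
    """shift in cm in tool axes to target, and turn for the jaw axis (world yaw, mod pi)"""
    o,M=st(); d=M.T@(np.array(target)-o['tool_pos'])/10
    j=np.arctan2(M[1,1],M[0,1]); r=None
    if yawjaw is not None:
        r=(yawjaw-j+np.pi/2)%np.pi-np.pi/2; r=-r  # tool x points down
    print('t',round(o['time'],2),'tcp',o['tool_pos'].round(1),'jaw yaw',round(j,3),'toolx',M[:,0].round(3),'shift cm',d.round(2),'turn',r,'q6',o['joint_positions'][5].round(2),'F',o['contact_force'].round(1),'w',round(o['grip_width'],1))
E
python3 - <<'E'
from h import *
a=cv2.imread("pics/top0.png").astype(int); b=cv2.imread("pics/side0.png").astype(int)
def rect(img,mask,n,z,name):
    k,l,s,c=cv2.connectedComponentsWithStats(mask.astype(np.uint8))
    for i in range(1,k):
        if s[i,4]>40: print(name,n,s[i],c[i].round(2))
# tray in top
m=np.zeros((400,640),bool); m[215:255,262:300]=True
mt=m&(a.max(2)<80); rect(a,mt,'top',20,'tray')
w=cv2.minAreaRect(np.argwhere(mt)[:,::-1].astype(np.float32)); print(w)
print(ray('top',[w[0]],10), ray('top',[w[0]],20))
ms=np.zeros((400,640),bool); ms[232:260,350:390]=True
ms&=b.max(2)<80; rect(b,ms,'side',0,'tray'); print(ray('side',[np.argwhere(ms).mean(0)[::-1]],10))
for n,l,p,z in [('top','spacer',(268,186),18),('side','spacer',(308,253),9),('side','tray',(369,243),10),('top','pivot',(348.7,183.4),65),('top','knob',(352,225.3),89),('side','knob',(356,182.5),89),('side','pivot',(312.6,190.5),62),('side','vial',(258,216),0),('top','dropper',(237,182),20),('side','dropper',(300,281),0),('side','petri',(382,178),10),('side','stopper',(395,293),0)]:
    print(n,l,ray(n,[p],z).round(1))
# deck corners from top crop px: /3.3 +(210,110)
pts=np.array([(407,214),(510,219),(503,412),(402,410)])/3.3+[210,110]
q=ray('top',pts,54); print(q.round(1), q.mean(0)); 
for i in range(4): e=q[(i+1)%4]-q[i]; print(np.hypot(*e[:2]),np.arctan2(e[1],e[0]))
toolmove([400,0,250])
E
```

```text
tray top [272 226  16  16 144] [279.28 233.4 ]
((279.2000427246094, 233.60003662109375), (12.521980285644531, 12.521980285644531), 26.56505012512207)
[[463.62319292 227.32851111  10.        ]] [[463.9106446  226.13820228  20.        ]]
tray side [358 237  21  17 253] [368.11 244.77]
[[463.83861727 228.11681585  10.        ]]
top spacer [[638.5 264.2  18. ]]
side spacer [[638.7 271.2   9. ]]
side tray [[460.3 218.7  10. ]]
top pivot [[635.7 -28.1  65. ]]
top knob [[488.2 -33.6  89. ]]
side knob [[485.4 -35.6  89. ]]
side pivot [[634.4 -25.   62. ]]
side vial [[815.7  46.8   0. ]]
top dropper [[656.  377.4  20. ]]
side dropper [[655.  384.3   0. ]]
side petri [[ 363.1 -251.7   10. ]]
side stopper [[414.7 427.8   0. ]]
[[668.8  25.   54. ]
 [660.4 -85.8  54. ]
 [453.3 -71.8  54. ]
 [458.1  36.   54. ]] [560.13498361 -24.15324639  54.        ]
111.13690696008172 -1.6463491506032457
207.5252939864613 3.073779900598868
107.92517921753465 1.526674230506678
210.9669331183077 -0.05246053243628199
t 1.1 tcp [231.6 471.2 226.8] jaw yaw 1.114 toolx [ 0.  0. -1.] shift cm [ -2.33 -34.86  35.9 ] turn None q6 -0.15 F [-0.1  0.2  0.2] w 92.2
```

Run:
```python
from h import *
toolmove([487,-34.5,180],-1.536)
```

```text
t 1.1 tcp [231.6 471.2 226.8] jaw yaw 1.114 toolx [ 0.  0. -1.] shift cm [  4.67 -34.12  45.23] turn -0.4916140073112927 q6 -0.15 F [-0.1  0.2  0.2] w 92.2
```

```bash
python3 -m handwheel '[[[0.29,-2.13,2.83,0],[0.29,-2.13,2.83,0],[0.29,-2.13,2.83,0],[0.29,-2.13,2.83,0],[0.29,-2.13,2.83,0],[0.29,-2.13,2.83,0],[0.29,-2.13,2.83,0],[0.29,-2.13,2.83,0]]]' 0.36
python3 -m handwheel '[[[0.29,-2.13,2.83,0],[0.29,-2.13,2.83,0],[0.29,-2.13,2.83,0],[0.29,-2.13,2.83,0],[0.29,-2.13,2.83,0],[0.29,-2.13,2.83,0],[0.29,-2.13,2.83,0],[0.29,-2.13,2.83,0]]]'
python3 -m handwheel '[[[0,0,0,0.12],[0,0,0,0.12],[0,0,0,0.12],[0,0,0,0.12],[0,0,0,0.12],[0,0,0,0.12],[0,0,0,0.12],[0,0,0,0.12]]]'
python3 -m handwheel '[[[0,0,0,0.12],[0,0,0,0.12],[0,0,0,0.12],[0,0,0,0.12],[0,0,0,0.12],[0,0,0,0.12],[0,0,0,0.12],[0,0,0,0.12]]]'
python3 -m handwheel '[[[0,0,0,0.12],[0,0,0,0.12],[0,0,0,0.12],[0,0,0,0.12],[0,0,0,0.12],[0,0,0,0.12],[0,0,0,0],[0,0,0,0]]]'
python3 - <<'E'
from h import *
toolmove([487,-34.5,67],-1.536)
p,d=bot.capture('side'); cv2.imwrite('pics/s2.png',cv2.resize(p[60:280,260:480,::-1],None,fx=2.7,fy=2.7,interpolation=cv2.INTER_CUBIC))
print(proj('side',[st()[0]['tool_pos']]))
E
```

```text
time: 1.77
tool_pos: [360.1, 216.9, 203.6]
tcp_rot: [0.912, 1.57, 0.455]
contact_force: [0.5, 0.7, -0.3]
grip_width: 43.3
time: 2.43
tool_pos: [488.2, -36.2, 180.3]
tcp_rot: [0.566, 1.57, 0.109]
contact_force: [1.3, 0.1, 1.1]
grip_width: 33.2
time: 3.1
tool_pos: [487.7, -34.4, 180.4]
tcp_rot: [1.848, 1.571, 0.426]
contact_force: [0.1, 0.2, -0.1]
grip_width: 33.0
time: 3.77
tool_pos: [487.7, -34.4, 180.4]
tcp_rot: [2.734, 1.571, 0.351]
contact_force: [-0.4, -0.3, -0.5]
grip_width: 33.0
time: 4.43
tool_pos: [487.6, -34.4, 180.3]
tcp_rot: [-2.679, 1.571, 0.511]
contact_force: [0.8, 0.0, -1.1]
grip_width: 32.7
t 4.43 tcp [487.6 -34.4 180.3] jaw yaw -1.522 toolx [ 0.  0. -1.] shift cm [1.133e+01 1.000e-02 7.000e-02] turn 0.01357311128543226 q6 1.29 F [ 0.8  0.  -1.1] w 32.7
[[356.58943282 157.75020009]]
```

View pics/s2.png

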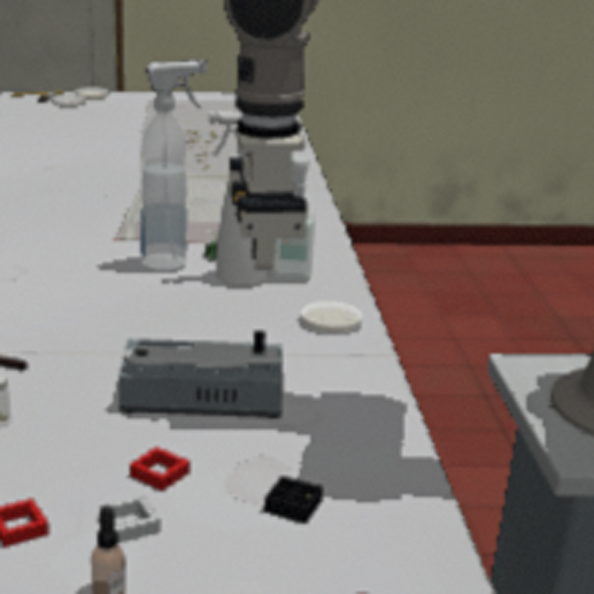

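The fingers hang directly above the knob, and the projected TCP matches the picture at about (357,158). I'll lower onto the knob and swing the cover.

```bash
python3 -m handwheel '[[[2.8,0,0,0],[2.8,0,0,0],[2.8,0,0,0],[2.8,0,0.07,0.01],[0,0,0,0],[0,0,0,0]]]'
python3 -m handwheel '[[[0,1.0,0,0],[0,1.5,-0.07,-0.1],[0,1.5,-0.07,-0.1],[0,1.5,-0.07,-0.1]]]'
python3 - <<'E'
from h import *
toolmove([487,-34.5,67],-1.536)
p,d=bot.capture('side'); cv2.imwrite('pics/s3.png',cv2.resize(p[100:280,260:440,::-1],None,fx=3.3,fy=3.3,interpolation=cv2.INTER_CUBIC))
E
```

```text
time: 4.98
tool_pos: [486.2, -34.2, 67.7]
tcp_rot: [-0.286, 1.568, 2.892]
contact_force: [0.8, 0.0, 1.1]
grip_width: 33.3
time: 5.32
tool_pos: [496.7, -90.0, 70.6]
tcp_rot: [2.536, 1.567, -0.264]
contact_force: [0.9, 1.1, -0.4]
grip_width: 32.8
t 5.32 tcp [496.7 -90.   70.6] jaw yaw -1.23 toolx [ 0.004 -0.001 -1.   ] shift cm [ 0.35 -5.55 -0.94] turn 0.3062800639408554 q6 0.9 F [ 0.9  1.1 -0.4] w 32.8
```

View pics/s3.png

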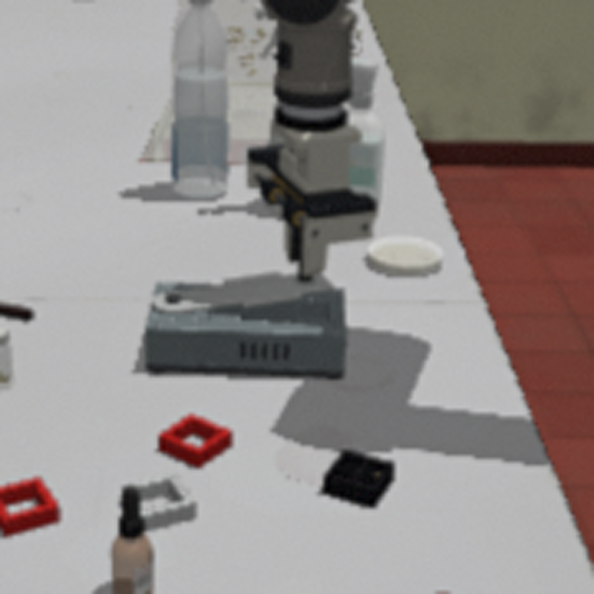

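The cover is turning with the gripper. Continuing the arc.

```bash
python3 -m handwheel '[[[0.1,1.5,-0.07,-0.1],[0,1.5,-0.07,-0.1],[0,1.5,-0.07,-0.1],[0,1.5,-0.07,-0.1],[0,1.5,-0.07,-0.1],[0,1.5,-0.07,-0.1],[0,1.5,-0.07,-0.1]]]'
python3 -m handwheel '[[[0,1.5,-0.07,-0.1],[0,1.5,-0.07,-0.1],[0,1.5,-0.07,-0.1],[0,1.5,-0.07,-0.1],[0,1.5,-0.07,-0.1],[0,1.3,-0.07,-0.1],[0,0,0,0],[0,0,0,0]]]'
python3 - <<'E'
from h import *
toolmove([487,-34.5,67],-1.536)
for n in ('side','top'):
  p,d=bot.capture(n); r=p[100:280,260:440] if n=='side' else p[120:280,260:460]
  cv2.imwrite('pics/%s4.png'%n,cv2.resize(r[:,:,::-1],None,fx=3.3,fy=3.3,interpolation=cv2.INTER_CUBIC))
E
```

```text
time: 5.95
tool_pos: [561.2, -169.6, 69.3]
tcp_rot: [1.778, 1.568, -0.326]
contact_force: [0.2, 1.5, -0.2]
grip_width: 33.0
time: 6.62
tool_pos: [645.0, -189.8, 68.5]
tcp_rot: [1.097, 1.569, -0.413]
contact_force: [0.6, 0.3, -0.5]
grip_width: 33.1
t 6.62 tcp [ 645.  -189.8   68.5] jaw yaw 0.06 toolx [ 0.002 -0.001 -1.   ] shift cm [  0.12 -14.83 -16.46] turn -1.5451170461303763 q6 -0.46 F [ 0.6  0.3 -0.5] w 33.1
```

View pics/side4.png

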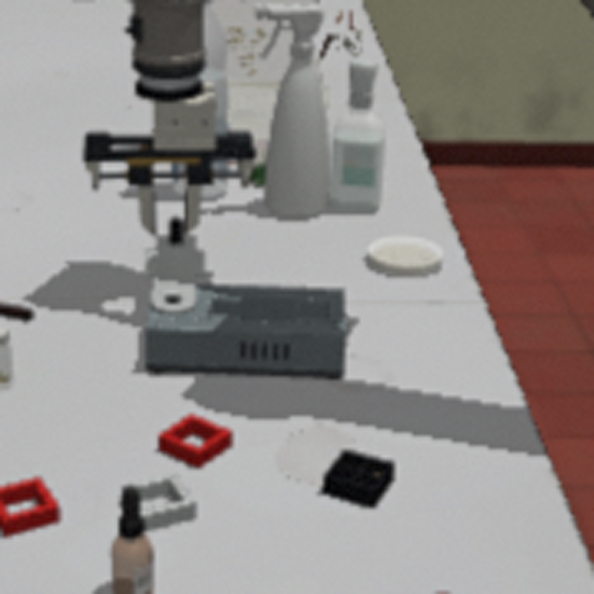

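View pics/top4.png

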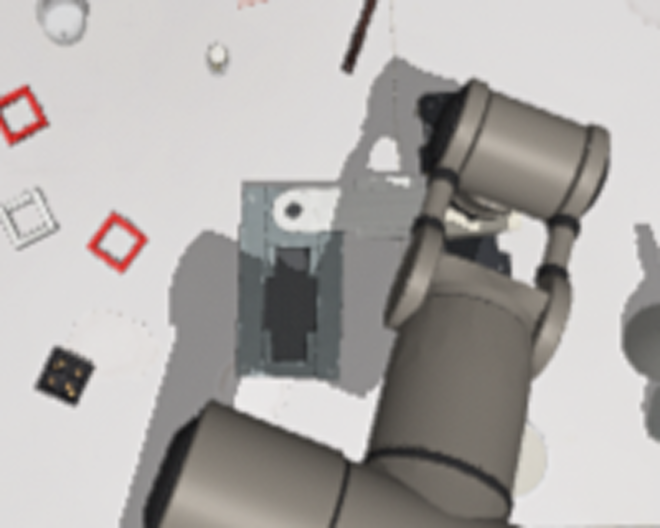

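The cover is aside and the pocket is visible. I'll raise the arm and measure the tray, spacer and pocket.

```bash
python3 -m handwheel '[[[-2.5,0,0,0],[-4,0,0,0],[-4,0,0,0],[-2,0,0,0],[0,0,0,0]]]'
python3 - <<'E'
from h import *
toolmove([464,228,170])
for n in ('side','top'):
  p,d=bot.capture(n); np.savez('pics/%s5.npz'%n,p=p,d=d)
  K,Rm,t=cam(n)
  v,u=np.mgrid[0:400,0:640]; P=np.stack([(u-K[0,2])/K[0,0]*d,(v-K[1,2])/K[1,1]*d,d],-1)@Rm.T+t
  np.save('pics/%s5P.npy'%n,P)
  if n=='top':
    for nm,(u0,v0) in dict(tray=(279,234),spacer=(268,186)).items():
      print(nm); print(np.where(d>0,P[...,2],-999)[v0-10:v0+11,u0-10:u0+11].round().astype(int))
    s=P[150:220,300:320,2];print(s.mean(),s.std())
    c=p[160:240,250:370]; cv2.imwrite('pics/t5.png',cv2.resize(c[:,:,::-1],None,fx=6.6,fy=6.6,interpolation=cv2.INTER_NEAREST))
  else: cv2.imwrite('pics/s5.png',cv2.resize(p[180:290,280:400,::-1],None,fx=5,fy=5,interpolation=cv2.INTER_NEAREST))
E
```

```text
time: 7.13
tool_pos: [646.3, -190.6, 199.7]
tcp_rot: [1.112, 1.559, -0.397]
contact_force: [0.1, -0.3, 0.8]
grip_width: 33.0
t 7.13 tcp [ 646.3 -190.6  199.7] jaw yaw 0.061 toolx [ 0.011 -0.004 -1.   ] shift cm [  2.59 -15.65 -42.91] turn None q6 -0.46 F [ 0.1 -0.3  0.8] w 33.0
tray
[[  -3   -4    2   -1   -2    1    2   -2    0    0    1   -3    0   -1
    -2   -4    2   -2    2    8    2]
 [  -1    2   -5    0   -1    2   -1    6    1    0    1    1    0   -2
     3   -2    4    5   -3    0   -1]
 [   1    1    3   -1   -3    0   22   19   18    8   -6   -2    1    6
     5    7    7    1    2    3   -1]
 [   1    2   -1    4   -6    6   23   16   20   16   17   10   -1   -6
     3    4   -1   -2   -4   -1    1]
 [   1   -3   -2   -1   -4   13   14    5    0   -1   22   18   20   18
     1    1   -2   -4    6   -6   -3]
 [  -1    5    0    0   -4   18   18 -999    5    3    5    1   19   13
    20   16    7    3   -2    4   -3]
 [   3   -4    4    4   -4   18   10    4    8   14   11   18   20   10
    19   21   20   19    3   -3    7]
 [   2    2   -3   -2   20   19   -1   12    7
[... 3148 characters left out ...]
 2]
 [  -4   -3   -4   -2    4   20   16    5   -3   -3   16   15   14   18
    21   11   -1   -3    0    0   -1]
 [  -1    7   -5   -7   -8   20   18   19   20   21   14   20   17   13
    -1   -2    4    0    3   -2    1]
 [  -1   -5    3    1    1    2   21   18   17   22   24    4    0    0
    -5    2   -3   -3    2    1   -4]
 [  -2    1   -4   -2    6   -4   18   20   18   13    5    1    0   -3
     0   -2   -2    1    1    1   -4]
 [   0    3   -4   -5    1    2   -1    7   -6   -2    2    1    1 -999
     1    3    2    0   -3   -5   -4]
 [   0    2    3    4    2    2    1    0    0   -4   -1   -3   -3   -3
    -2   -1    1    2   -3   -6    0]]
4.680905656466878 84.37656971784506
```

View pics/t5.png

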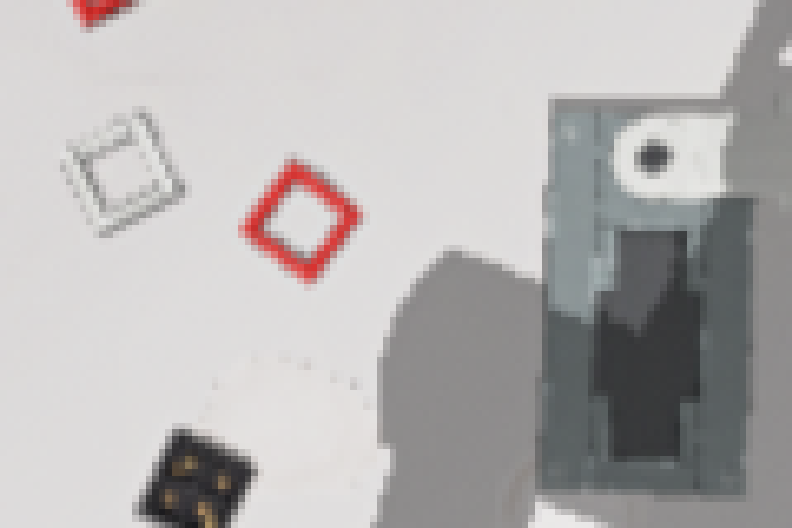

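View pics/s5.png

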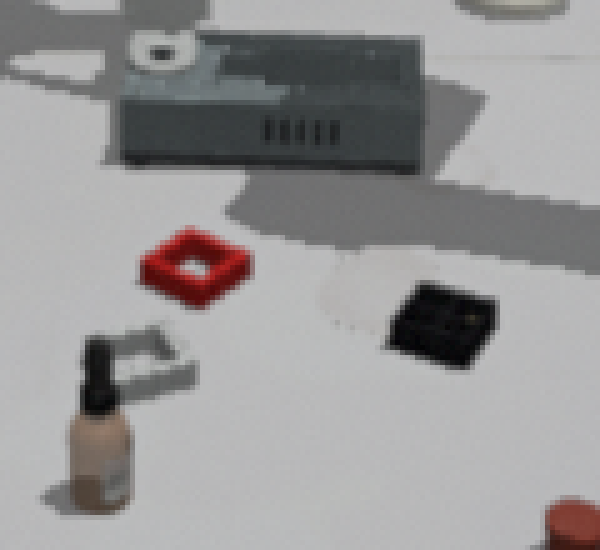

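```bash
cat > fit.py <<'E'
from h import *
from scipy.optimize import minimize
S=8
def cov(n,polys,win,hole=None):
    u0,v0,u1,v1=win; im=np.zeros(((v1-v0)*S,(u1-u0)*S),np.uint8)
    for poly in polys:
        q=(proj(n,poly)+0.5-[u0,v0])*S-0.5
        cv2.fillPoly(im,[np.round(cv2.convexHull(q.astype(np.float32))*16).astype(np.int32)],255,shift=4)
    if hole is not None:
        q=(proj(n,hole)+0.5-[u0,v0])*S-0.5
        cv2.fillPoly(im,[np.round(q*16).astype(np.int32)],0,shift=4)
    return cv2.resize(im,(u1-u0,v1-v0),interpolation=cv2.INTER_AREA)/255.
def run(n,mask,win,model,x0):
    u0,v0,u1,v1=win; m=mask[v0:v1,u0:u1].astype(float); best=None
    for dy in (-.2,-.1,0,.1,.2):
        f=lambda p:((cov(n,*(lambda a,b:(a,win,b))(*model(p)))-m)**2).sum()
        s=np.array(x0,float)+[0,0,dy]
        r=minimize(f,s,method='Nelder-Mead',options=dict(initial_simplex=s+np.array([[0,0,0],[4,0,0],[0,4,0],[0,0,.1]]),xatol=.01,fatol=.01))
        if best is None or r.fun<best.fun: best=r
    return best.x.round(3),round(best.fun,2),m.sum()
def tray(p): return [box(*p,50,50,0,20)],None
def traytop(p): return [box(*p,50,50,20,20)],None
def spacer(p): return [box(*p,50,50,9,18)],box(*p,34,34,18,18)[:4]
def pocket(p): return [box(*p,58,58,54,54),box(*p,124,38,54,54)],None
def deck(p):
    x,y,a=p; return [box(x+22*np.cos(a),y+22*np.sin(a),a,204,110,0,54)],None
E
python3 - <<'E'
from fit import *
T=np.load('pics/top5.npz');Sd=np.load('pics/side5.npz'); P=np.load('pics/top5P.npy');PS=np.load('pics/side5P.npy')
Z=np.where(T['d']>0,P[...,2],0); ZS=np.where(Sd['d']>0,PS[...,2],0)
dark=T['p'].max(2)<100; darkS=Sd['p'].max(2)<80
print('tray top',run('top',dark,(266,220,293,247),tray,[464,228,-.5]))
print('tray side',run('side',darkS,(352,232,385,258),tray,[464,228,-.5]))
print('spacer top',run('top',Z>9,(255,173,282,199),spacer,[638,265,-.3]))
print('spacer side',run('side',ZS>3.5,(296,240,325,264),lambda p:([box(*p,50,50,0,18)],None),[638,265,-.3]))
print('pocket top',run('top',(Z<47),(335,190,361,235),pocket,[538,-23,-.05]))
print('deck top',run('top',(Z>30),(324,173,356,240),deck,[538,-23,-.05]))
E
```

```text
tray top (array([463.9  , 225.985,  -0.477]), np.float64(32.37), np.float64(161.0))
tray side (array([ 4.63783e+02,  2.26532e+02, -4.07000e-01]), np.float64(21.51), np.float64(252.0))
spacer top (array([638.327, 265.811,  -1.145]), np.float64(9.91), np.float64(111.0))
spacer side (array([640.325, 264.366,  -1.126]), np.float64(97.47), np.float64(326.0))
pocket top (array([ 5.35408e+02, -2.12230e+01, -6.30000e-02]), np.float64(16.74), np.float64(475.0))Traceback (most recent call last):
  File "<stdin>", line 10, in <module>
  File "fit.py", line 18, in run
    r=minimize(f,s,method='Nelder-Mead',options=dict(initial_simplex=s+np.array([[0,0,0],[4,0,0],[0,4,0],[0,0,.1]]),xatol=.01,fatol=.01))
    res = _minimize_neldermead(fun, x0, args, callback, bounds=bounds,
                               **options)
    fxr = func(xr)
    fx = function(np.copy(x), *(wrapper_args + args))
  File "fit.py", line 16, in <lambda>
    f=lambda p:((cov(n,*(lambda a,b:(a,win,b))(*model(p)))-m)**2).sum()
                 ~~~^^^^^^^^^^^^^^^^^^^^^^^^^^^^^^^^^^^^^^
  File "fit.py", line 7, in cov
    q=(proj(n,poly)+0.5-[u0,v0])*S-0.5
       ~~~~^^^^^^^^
  File "h.py", line 8, in proj
    K,Rm,t=cam(n); c=(np.atleast_2d(P)-t)@Rm; q=c@K.T; return q[:,:2]/q[:,2:]
           ~~~^^^
  File "h.py", line 5, in cam
    m=bot.camera_model(n); K=np.array([[m['fx'],0,m['cx']],[0,m['fy'],m['cy']],[0,0,1]])
ValueError: time passes only in moves, steps and waits
```

```bash
python3 - <<'E'
s=open('h.py').read()
s=s.replace("def cam(n):\n    m=bot.camera_model(n);","""from functools import lru_cache
A=np.array
MOD={'side':{'fx':397.00011685904553,'cx':325.2344394361909,'cy':198.77637058391852,'position':A([593.7757739,1203.89190698,662.67401527]),'rotation':A([-2.04599028,-0.00943572,-3.13932096])},
'top':{'fx':383.1574309944556,'cx':318.71979180685804,'cy':199.1690241041429,'position':A([503.94370035,60.36529674,1412.68819202]),'rotation':A([-3.0836072,0.01531129,-1.59569157])}}
@lru_cache
def cam(n):
    m=MOD[n]; m['fy']=m['fx'];""")
open('h.py','w').write(s)
E
python3 - <<'E'
from fit import *
T=np.load('pics/top5.npz');Sd=np.load('pics/side5.npz'); P=np.load('pics/top5P.npy');PS=np.load('pics/side5P.npy')
Z=np.where(T['d']>0,P[...,2],0)
k=np.ones((3,3),np.uint8)
dark=cv2.morphologyEx(((T['p'].max(2)<120)|((Z>9)&(T['p'].max(2)<160))).astype(np.uint8),cv2.MORPH_CLOSE,k); darkS=Sd['p'].max(2)<95
print('tray top',run('top',dark,(266,220,293,247),tray,[464,228,-.45]))
print('tray side',run('side',darkS,(352,232,385,258),tray,[464,228,-.45]))
print('deck top',run('top',(Z>30),(324,173,356,240),deck,[538,-23,-.05]))
darkS=(Sd['p'].max(2)<120)&(Sd['p'].min(2)>10)
print('deck side',run('side',darkS,(290,186,365,216),deck,[538,-23,-.05]))
toolmove([464,228,170])
E
```

```text
tray top (array([ 4.63271e+02,  2.28005e+02, -4.58000e-01]), np.float64(6.49), np.float64(196.0))
tray side (array([ 4.63844e+02,  2.27253e+02, -4.07000e-01]), np.float64(14.16), np.float64(262.0))
deck top (array([ 5.35806e+02, -2.21610e+01, -5.50000e-02]), np.float64(452.76), np.float64(913.0))
deck side (array([ 5.39022e+02, -1.66350e+01, -1.45000e-01]), np.float64(347.69), np.float64(1676.0))
t 7.23 tcp [ 644.1 -189.7  193.5] jaw yaw 0.062 toolx [ 0.002 -0.001 -1.   ] shift cm [  2.29 -15.39 -42.81] turn None q6 -0.46 F [-0.1  0.1 -0.3] w 33.0
```

```bash
python3 -m handwheel '[[[0.2,-1.28,-3.57,0],[0.2,-1.28,-3.57,0],[0.2,-1.28,-3.57,0],[0.2,-1.28,-3.57,0],[0.2,-1.28,-3.57,0],[0.2,-1.28,-3.57,0],[0.2,-1.28,-3.57,0],[0.2,-1.28,-3.57,0]]]' 0.8
python3 -m handwheel '[[[0.2,-1.28,-3.57,0],[0.2,-1.28,-3.57,0],[0.2,-1.28,-3.57,0],[0.2,-1.28,-3.55,0],[0,0,0,-0.12],[0,0,0,-0.12],[0,0,0,-0.12],[0,0,0,-0.12]]]'
python3 -m handwheel '[[[0,0,0,-0.12],[0,0,0,-0.12],[0,0,0,-0.12],[0,0,0,-0.12],[0,0,0,-0.11],[0,0,0,0],[0,0,0,0]]]'
python3 - <<'E'
from h import *
toolmove([463.5,227.7,4],1.131)
E
```

```text
time: 7.9
tool_pos: [521.4, 90.2, 174.4]
tcp_rot: [-1.638, 1.567, 3.137]
contact_force: [1.0, 0.6, -0.2]
grip_width: 73.2
time: 8.57
tool_pos: [462.1, 227.7, 166.5]
tcp_rot: [-1.801, 1.567, -2.822]
contact_force: [-0.0, 0.6, 1.1]
grip_width: 73.1
time: 9.15
tool_pos: [462.8, 227.5, 167.0]
tcp_rot: [-2.411, 1.568, -2.852]
contact_force: [0.7, -0.3, -0.2]
grip_width: 73.3
t 9.15 tcp [462.8 227.5 167. ] jaw yaw 1.13 toolx [-0.003 -0.001 -1.   ] shift cm [16.3   0.08  0.09] turn -0.0011598692512961861 q6 -0.82 F [ 0.7 -0.3 -0.2] w 73.3
```

```bash
python3 -m handwheel '[[[3.5,0.08,0.09,0],[3.8,0,0,0],[3.8,0,0,0],[3.2,0,0,0],[1.5,0,0,0],[0.5,0,0,0],[0,0,0,0]]]'
python3 -m handwheel '[[[0,0,0,0],[0,0,0,0],[0,0,0,0],[0,0,0,0],[0,0,0,0],[0,0,0,0]]]' 0
python3 -m handwheel '[[[0,0,0,0],[0,0,0,0],[0,0,0,0],[0,0,0,0]]]' 1
python3 -m handwheel '[[[0,0,0,0.12],[0,0,0,0.12],[0,0,0,0.12],[0,0,0,0.12],[0,0,0,0.12],[0,0,0,0.12],[0,0,0,0.12]]]'
python3 -m handwheel '[[[0,0,0,0.12],[0,0,0,0.12],[0,0,0,0.12],[0,0,0,0.12],[0,0,0,0.12],[0,0,0,0.12],[0,0,0,0.011]]]'
python3 -m handwheel '[[[0,0,0,0],[0,0,0,0],[0,0,0,0],[0,0,0,0],[0,0,0,0],[0,0,0,0]]]' 0
python3 - <<'E'
from h import *
toolmove([535.4,-21.5,80],-0.06)
p,d=bot.capture('side'); cv2.imwrite('pics/s6.png',cv2.resize(p[150:280,300:460,::-1],None,fx=4,fy=4,interpolation=cv2.INTER_CUBIC))
E
```

```text
time: 9.73
tool_pos: [463.8, 227.8, 3.9]
tcp_rot: [-2.414, 1.567, -2.853]
contact_force: [0.5, 0.2, 0.4]
grip_width: 73.5
time: 10.23
tool_pos: [465.6, 228.5, 6.4]
tcp_rot: [0.744, 1.569, 0.307]
contact_force: [-1.4, -0.0, 7.3]
grip_width: 49.9
time: 10.57
tool_pos: [464.9, 228.3, 5.3]
tcp_rot: [3.035, 1.571, 2.598]
contact_force: [0.0, 0.2, 0.2]
grip_width: 71.7
time: 11.15
tool_pos: [464.9, 228.3, 5.2]
tcp_rot: [-1.806, 1.57, -3.089]
contact_force: [-1.0, 0.8, 0.1]
grip_width: 92.0
time: 11.73
tool_pos: [465.0, 228.3, 5.2]
tcp_rot: [-1.291, 1.571, 2.98]
contact_force: [0.7, -0.4, 0.0]
grip_width: 91.8
time: 12.23
tool_pos: [465.0, 228.3, 5.4]
tcp_rot: [2.73, 1.571, 0.723]
contact_force: [-0.4, 0.5, 0.2]
grip_width: 56.6
t 12.23 tcp [465.  228.3   5.4] jaw yaw -0.436 toolx [ 0.  0. -1.] shift cm [-7.47 16.94 19.67] turn -0.3763412610962651 q6 0.74 F [-0.4  0.5  0.2] w 56.6
```

View pics/s6.png

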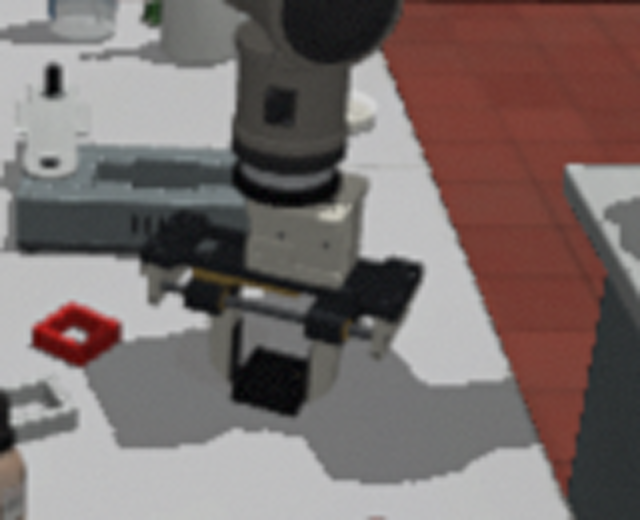

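```bash
python3 -m handwheel '[[[0,0,0,0],[0,0,0,0],[0,0,0,0],[0,0,0,0]]]'
python3 -m handwheel '[[[-2,0,0,0],[-3.5,0,0,0],[-4,0,0,-0.095],[-2.5,0,0,-0.095],[0,0,0,-0.095],[0,0,0,-0.09],[0,0,0,0]]]'
python3 - <<'E'
from h import *
toolmove([535.4,-21.5,120],-0.06)
E
```

```text
time: 12.62
tool_pos: [465.0, 228.3, 5.3]
tcp_rot: [-1.761, 1.571, 2.514]
contact_force: [-0.5, 0.1, 0.3]
grip_width: 49.6
time: 13.2
tool_pos: [465.1, 228.3, 125.9]
tcp_rot: [1.92, 1.57, 0.291]
contact_force: [0.5, 1.1, -0.8]
grip_width: 50.0
t 13.2 tcp [465.1 228.3 125.9] jaw yaw -0.059 toolx [ 0.001  0.    -1.   ] shift cm [ 0.59  8.48 24.52] turn 0.0013078956529068986 q6 0.37 F [ 0.5  1.1 -0.8] w 50.0
```

```bash
python3 -m handwheel '[[[0,1.06,3.06,0],[0,1.06,3.06,0],[0,1.06,3.06,0],[0,1.06,3.06,0],[0,1.06,3.06,0],[0,1.06,3.06,0],[0,1.06,3.06,0],[0,1.06,3.06,0]]]'
python3 -m handwheel '[[[1.5,0,0,0],[1.5,0,0,0],[1.5,0,0,0],[0,0,0,0]]]'
python3 - <<'E'
from h import *
toolmove([535.4,-21.5,64],-0.06)
for n in ('side','top'):
  p,d=bot.capture(n); r=p[140:260,270:410] if n=='side' else p[150:260,300:420]
  np.savez('pics/%s7.npz'%n,p=p,d=d)
  cv2.imwrite('pics/%s7.png'%n,cv2.resize(r[:,:,::-1],None,fx=5,fy=5,interpolation=cv2.INTER_CUBIC))
E
```

```text
time: 13.87
tool_pos: [534.4, -22.9, 124.8]
tcp_rot: [-1.795, 1.57, 2.852]
contact_force: [-0.1, -0.6, -1.4]
grip_width: 49.6
time: 14.2
tool_pos: [532.3, -21.3, 77.2]
tcp_rot: [-1.703, 1.565, 2.944]
contact_force: [0.2, 0.3, -0.5]
grip_width: 49.9
t 14.2 tcp [532.3 -21.3  77.2] jaw yaw -0.065 toolx [-0.006  0.001 -1.   ] shift cm [1.32 0.32 0.  ] turn -0.00543200031012292 q6 -0.12 F [ 0.2  0.3 -0.5] w 49.9
```

View pics/side7.png

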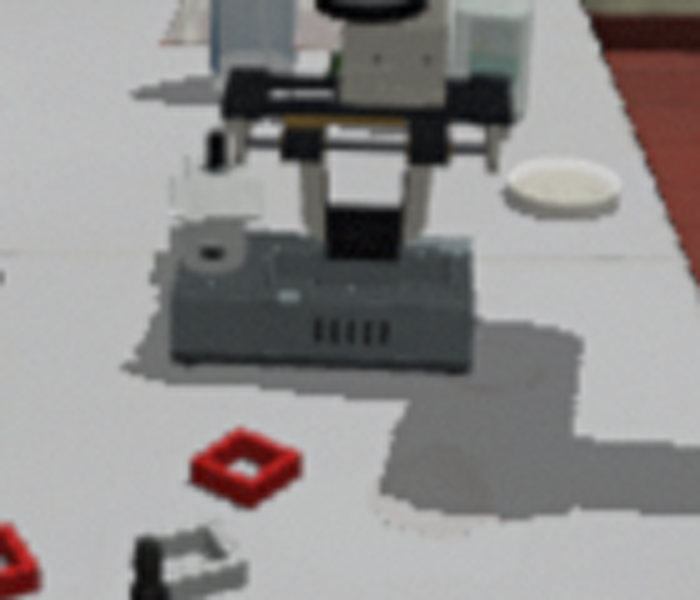

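View pics/top7.png

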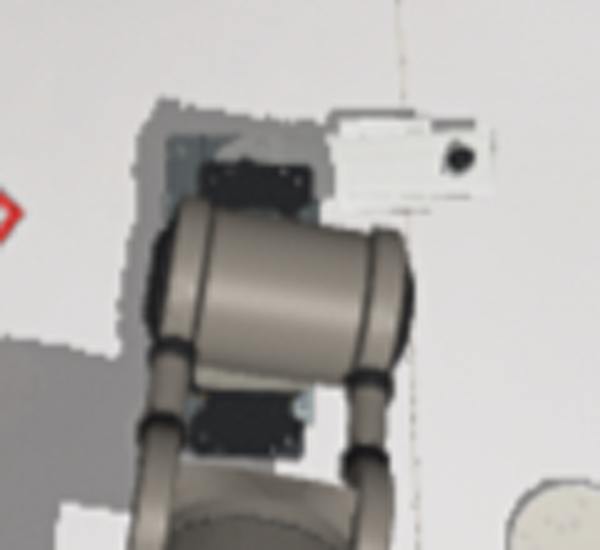

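The tray is held above the pocket. I'll settle, then cross-check the pocket position from the side view.

```bash
python3 -m handwheel '[[[0,0,0,0],[0,0,0,0]]]'
python3 - <<'E'
from fit import *
T=np.load('pics/top5.npz');Sd=np.load('pics/side5.npz'); P=np.load('pics/top5P.npy');PS=np.load('pics/side5P.npy')
ZS=PS[...,2]; ok=Sd['d']>0
ins=(ZS<48)&ok&(PS[...,1]>-60)&(PS[...,1]<50)
print(run('side',ZS<47,(312,187,366,199),pocket,[536,-22,-.06]))
print(np.where(ok,ZS,-99)[184:202,308:368:3].round().astype(int))
# deck corners via depth
Z=P[...,2]
print(run('top',(Z>30)&(Z<75),(325,173,346,240),deck,[538,-23,-.06]))
m=(Z>30); 
print(''.join(''.join('#' if m[v,u] else '.' for u in range(326,366))+'\n' for v in range(174,240)))
toolmove([535.4,-21.5,64],-0.06)
E
```

```text
time: 14.47
tool_pos: [535.1, -21.2, 81.2]
tcp_rot: [1.494, 1.569, -0.139]
contact_force: [0.3, 1.3, -0.3]
grip_width: 50.1
(array([ 5.34587e+02, -2.45220e+01, -4.80000e-02]), np.float64(81.62), np.float64(150.0))
[[60 61 59 60  0  2 -3  0  2  0  2  1  0  0  2 -1  3  2 -4  1]
 [62 59 58 60 -4  2  2  3 -1  2 -1  0  3  4  1  0  0  1  3  2]
 [61 57 60 60 54 55 57 56 55 55 56 54 -1 -2 -2  1  1  1  0 -2]
 [60 58 61 58 54 56 54 55 55 56 55 58 56 54 53 55 55 56 55  2]
 [60 60 64 60 52 57 57 56 56 55 57 53 56 56 56 55 56 55 56  1]
 [60 66 65 60 57 54 55 55 53 54 56 55 54 53 55 55 56 56 56 -1]
 [60 67 65 57 54 55 55 53 54 50 53 51 51 54 58 56 56 54 55  3]
 [60 62 59 59 55 57 50 49 51 44 48 44 48 48 54 56 53 56 55 -1]
 [61 62 59 61 55 55 48 46 48 42 43 42 44 42 51 51 50 51 54 -1]
 [58 59 60 57 56 57 43 44 45 40 41 38 41 38 47 45 45 46 56  2]
 [55 57 57 56 53 54 40 40 38 36 35 36 35 37 43 43 42 46 57  1]
 [56 54 55 59 54 56 54 54 54 32 33 33 29 33 38 38 37 43 54  0]
 [55 55 57 55 54 54 55 56 55 26 28 28 26 30 56 56 56 55 54  3]
 [54 55 55 55 54 56 55 53 55 56 55 57 56 55 56 55 54 56 54  2]
 [55
[... 2511 characters left out ...]
.
......##########..........###########...
......##########..........###########...
......##########..........###########.#.
......###############################...
......###############################...
......###############################...
.....################################...
......###############################...
.................................####...
........................................
........................................
........................................
........................................

t 14.47 tcp [535.1 -21.2  81.2] jaw yaw -0.062 toolx [ 0.002 -0.    -1.   ] shift cm [1.72 0.03 0.03] turn -0.0022831282403588116 q6 -0.12 F [ 0.3  1.3 -0.3] w 50.1
```

```bash
python3 -m handwheel '[[[1.0,0,0,0],[0.7,0,0.06,0],[0,0,0,0],[0,0,0,0]]]'
python3 -m handwheel '[[[0.5,0,0,0],[0.5,0,0,0],[0,0,0,0],[0,0,0,0]]]'
python3 - <<'E'
from h import *
toolmove([535.4,-22,17.4],-0.06)
E
```

```text
time: 14.8
tool_pos: [533.9, -21.8, 62.6]
tcp_rot: [-1.727, 1.569, 2.923]
contact_force: [-0.1, -0.2, -0.9]
grip_width: 49.9
time: 15.13
tool_pos: [534.2, -21.8, 52.9]
tcp_rot: [-1.787, 1.57, 2.863]
contact_force: [-0.8, 0.5, -0.3]
grip_width: 50.0
t 15.13 tcp [534.2 -21.8  52.9] jaw yaw -0.062 toolx [-0.001  0.    -1.   ] shift cm [3.55 0.13 0.01] turn -0.0020449067524341835 q6 -0.12 F [-0.8  0.5 -0.3] w 50.0
```

```bash
python3 -m handwheel '[[[0.6,0.05,0,0],[0.6,0.05,0,0],[0.6,0,0,0],[0.6,0,0,0],[0,0,0,0]]]'
python3 -m handwheel '[[[0.5,0,0,0],[0.3,0,0,0],[0.2,0,0,0],[0,0,0,0],[0,0,0,0],[0,0,0,0]]]'
python3 - <<'E'
from h import *
toolmove([535.4,-22,17.4],-0.06)
E
```

```text
time: 15.55
tool_pos: [534.5, -21.8, 27.8]
tcp_rot: [-1.725, 1.568, 2.926]
contact_force: [-0.6, -0.4, -0.1]
grip_width: 49.6
time: 16.05
tool_pos: [535.6, -22.0, 19.5]
tcp_rot: [1.626, 1.57, -0.006]
contact_force: [0.1, -0.1, -1.3]
grip_width: 49.5
t 16.05 tcp [535.6 -22.   19.5] jaw yaw -0.062 toolx [ 0. -0. -1.] shift cm [ 0.21 -0.02  0.01] turn -0.0019520118456703983 q6 -0.12 F [ 0.1 -0.1 -1.3] w 49.5
```

```bash
python3 -m handwheel '[[[0.15,0,0,0],[0.1,0,0,0],[0,0,0,0],[0,0,0,0]]]'
python3 -m handwheel '[[[0,0,0,0],[0,0,0,0],[0,0,0,0],[0,0,0,0]]]' 0.66
python3 - <<'E'
from h import *
toolmove([535.4,-22,17.4],-0.06)
E
```

```text
time: 16.38
tool_pos: [535.6, -22.0, 17.3]
tcp_rot: [1.538, 1.57, -0.095]
contact_force: [-0.2, -0.2, 5.3]
grip_width: 49.8
time: 16.72
tool_pos: [535.4, -21.9, 16.6]
tcp_rot: [-2.176, 1.571, 2.474]
contact_force: [-0.2, -0.4, -0.3]
grip_width: 60.1
t 16.72 tcp [535.4 -21.9  16.6] jaw yaw -0.062 toolx [-0.  0. -1.] shift cm [-0.08  0.    0.01] turn -0.002048806179895557 q6 -0.12 F [-0.2 -0.4 -0.3] w 60.1
```

```bash
python3 -m handwheel '[[[-1.5,0,0,0],[-3,0,0,0],[-4,0,0,0],[-4,0,0,0],[-1.5,0,0,0],[0,0,0,0],[0,0,0,0]]]'
python3 - <<'E'
from h import *
toolmove([639.5,266,150],0.426)
E
```

```text
time: 17.3
tool_pos: [535.6, -22.0, 157.3]
tcp_rot: [1.511, 1.569, -0.122]
contact_force: [-1.0, 1.4, 0.5]
grip_width: 61.3
t 17.3 tcp [535.6 -22.  157.3] jaw yaw -0.062 toolx [ 0.002 -0.    -1.   ] shift cm [  0.74   8.58 -29.39] turn -0.48801757666842116 q6 -0.12 F [-1.   1.4  0.5] w 61.3
```

```bash
python3 -m handwheel '[[[0,1.07,-3.67,0],[0,1.07,-3.67,0],[0,1.07,-3.67,0],[0,1.07,-3.67,0],[0,1.07,-3.67,0],[0,1.07,-3.67,0],[0,1.07,-3.67,0],[0,1.09,-3.7,0]]]' 0.8
python3 -m handwheel '[[[0,0,0,-0.122],[0,0,0,-0.122],[0,0,0,-0.122],[0,0,0,-0.122],[0,0,0,0],[0,0,0,0]]]'
python3 - <<'E'
from h import *
toolmove([639.5,266,4],0.426)
p,d=bot.capture('top'); np.savez('pics/top8.npz',p=p,d=d)
r=p[150:260,230:370]; cv2.imwrite('pics/top8.png',cv2.resize(r[:,:,::-1],None,fx=5,fy=5,interpolation=cv2.INTER_CUBIC))
p,d=bot.capture('side'); np.savez('pics/side8.npz',p=p,d=d)
r=p[180:300,240:380]; cv2.imwrite('pics/side8.png',cv2.resize(r[:,:,::-1],None,fx=5,fy=5,interpolation=cv2.INTER_CUBIC))
E
```

```text
time: 17.97
tool_pos: [638.5, 267.6, 153.8]
tcp_rot: [-1.22, 1.566, -2.852]
contact_force: [1.6, -0.9, -0.0]
grip_width: 73.6
time: 18.47
tool_pos: [638.5, 265.8, 154.5]
tcp_rot: [-1.717, 1.567, -2.866]
contact_force: [0.9, -0.5, -0.7]
grip_width: 73.7
t 18.47 tcp [638.5 265.8 154.5] jaw yaw 0.422 toolx [-0.003 -0.001 -1.   ] shift cm [15.05  0.15  0.03] turn -0.0036707289036432833 q6 -0.14 F [ 0.9 -0.5 -0.7] w 73.7
```

View pics/top8.png

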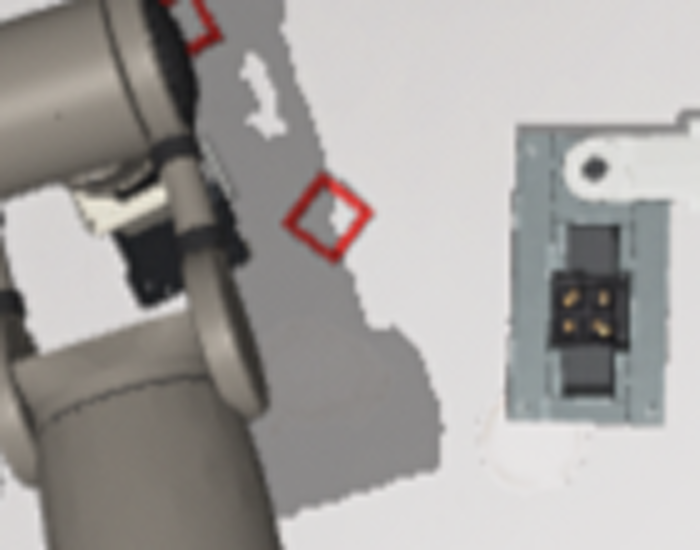

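View pics/side8.png

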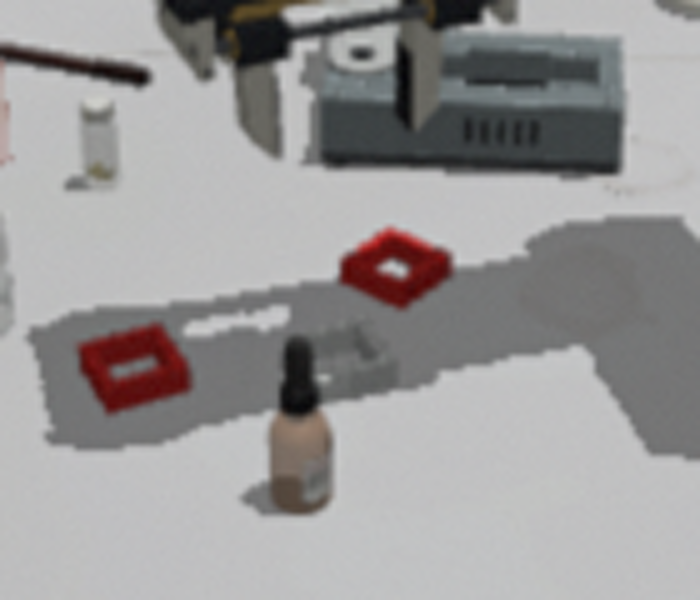

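The tray sits level in the pocket at crop (590,312), and the spacer lies under the gripper. I'll grasp the spacer next.

```bash
python3 -m handwheel '[[[3.5,0.1,0,0],[3.8,0,0,0],[3.5,0,0,0],[2.5,0,0,0],[1.3,0,0,0],[0.3,0,0,0],[0,0,0,0]]]'
python3 -m handwheel '[[[0,0,0,0],[0,0,0,0],[0,0,0,0],[0,0,0,0],[0,0,0,0],[0,0,0,0]]]' 0
python3 - <<'E'
from h import *
toolmove([639.5,266,4],0.426)
p,d=bot.capture('side'); np.savez('pics/side9.npz',p=p,d=d)
r=p[180:300,240:380]; cv2.imwrite('pics/side9.png',cv2.resize(r[:,:,::-1],None,fx=5,fy=5,interpolation=cv2.INTER_CUBIC))
E
```

```text
time: 19.15
tool_pos: [640.2, 266.4, 7.6]
tcp_rot: [-1.863, 1.57, -3.009]
contact_force: [0.3, -0.2, 0.7]
grip_width: 73.6
time: 19.65
tool_pos: [640.9, 266.7, 9.2]
tcp_rot: [1.437, 1.569, 0.292]
contact_force: [-1.2, 0.5, 5.8]
grip_width: 49.5
t 19.65 tcp [640.9 266.7   9.2] jaw yaw 0.426 toolx [ 0.002  0.001 -1.   ] shift cm [ 0.52 -0.15  0.  ] turn -7.124341128750267e-05 q6 -0.14 F [-1.2  0.5  5.8] w 49.5
```

View pics/side9.png

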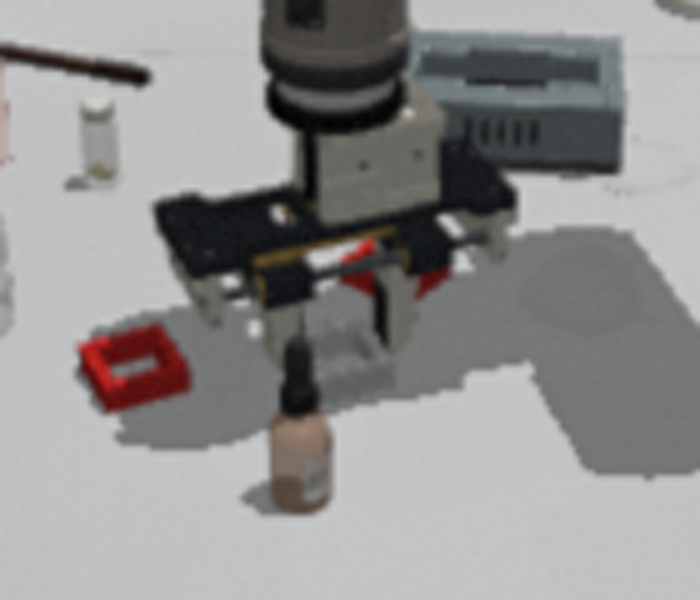

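```bash
python3 -m handwheel '[[[-2,0,0,0],[-3.5,0,0,0],[-4,0,0,0],[-3,0,0,0],[0,0,0,0.122],[0,0,0,0.122],[0,0,0,0.122],[0,0,0,0.122]]]'
python3 -m handwheel '[[[0,0,0,0],[0,0,0,0]]]'
python3 - <<'E'
from h import *
toolmove([535.5,-21.9,120],-0.062)
E
```

```text
time: 20.37
tool_pos: [640.0, 266.4, 133.0]
tcp_rot: [2.722, 1.571, 1.084]
contact_force: [-0.5, 0.0, -0.3]
grip_width: 49.5
time: 20.53
tool_pos: [640.1, 266.4, 132.7]
tcp_rot: [-1.398, 1.571, -3.027]
contact_force: [-0.0, 0.3, -0.7]
grip_width: 49.6
t 20.53 tcp [640.1 266.4 132.7] jaw yaw -0.058 toolx [-0. -0. -1.] shift cm [ 1.28 -8.76 29.39] turn 0.0036495710713946306 q6 0.34 F [-0.   0.3 -0.7] w 49.6
```

```bash
python3 -m handwheel '[[[0,-1.09,3.67,0.004],[0,-1.09,3.67,0],[0,-1.09,3.67,0],[0,-1.09,3.67,0],[0,-1.09,3.67,0],[0,-1.09,3.67,0],[0,-1.09,3.67,0],[0,-1.09,3.67,0]]]'
python3 -m handwheel '[[[0.5,0,0,0],[1,0,0,0],[1,0,0,0],[0,0,0,0],[0,0,0,0],[0,0,0,0]]]'
python3 - <<'E'
from h import *
toolmove([535.5,-21.9,80],-0.062)
p,d=bot.capture('side'); np.savez('pics/side10.npz',p=p,d=d)
r=p[150:240,290:400]; cv2.imwrite('pics/side10.png',cv2.resize(r[:,:,::-1],None,fx=6,fy=6,interpolation=cv2.INTER_CUBIC))
E
```

```text
time: 21.2
tool_pos: [533.1, -22.3, 133.0]
tcp_rot: [1.55, 1.57, -0.082]
contact_force: [0.1, -0.7, -0.6]
grip_width: 49.6
time: 21.7
tool_pos: [534.2, -19.7, 107.5]
tcp_rot: [-2.068, 1.57, 2.581]
contact_force: [-0.4, -0.6, -0.1]
grip_width: 49.4
t 21.7 tcp [534.2 -19.7 107.5] jaw yaw -0.064 toolx [-0.  0. -1.] shift cm [2.75 0.14 0.21] turn -0.0015926354096273965 q6 -0.12 F [-0.4 -0.6 -0.1] w 49.4
```

View pics/side10.png

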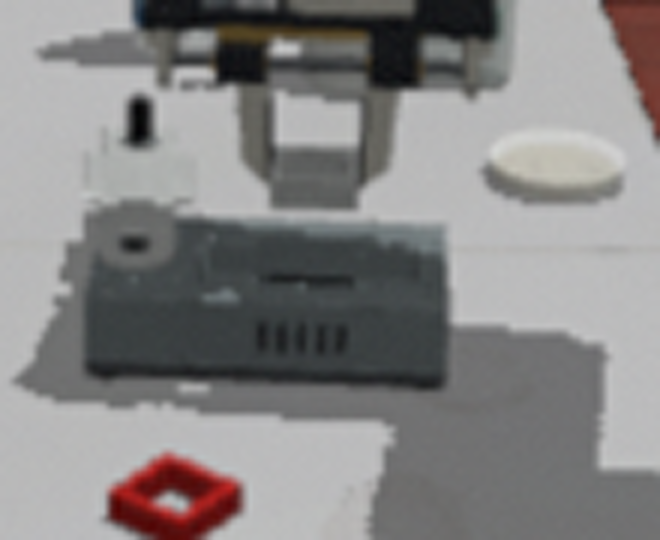

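```bash
python3 -m handwheel '[[[1,0.1,0.2,0],[1.2,0,0,0],[1.2,0,0,0],[0.5,0,0,0],[0,0,0,0],[0,0,0,0]]]'
python3 -m handwheel '[[[0.5,0,0,0],[0.5,0,0,0],[0,0,0,0],[0,0,0,0]]]'
python3 - <<'E'
from h import *
toolmove([535.5,-21.9,42],-0.062)
E
```

```text
time: 22.25
tool_pos: [534.9, -22.8, 68.7]
tcp_rot: [-1.923, 1.57, 2.724]
contact_force: [-0.2, -0.6, 0.4]
grip_width: 49.7
time: 22.58
tool_pos: [534.7, -22.8, 58.7]
tcp_rot: [-1.892, 1.57, 2.755]
contact_force: [-0.5, -0.5, -0.1]
grip_width: 49.7
t 22.58 tcp [534.7 -22.8  58.7] jaw yaw -0.066 toolx [-0.  0. -1.] shift cm [ 1.67  0.08 -0.1 ] turn -0.004005857719261652 q6 -0.12 F [-0.5 -0.5 -0.1] w 49.7
```

```bash
python3 -m handwheel '[[[0.5,0.05,-0.05,0],[0.5,0,0,0],[0.4,0,0,0],[0,0,0,0],[0,0,0,0]]]'
python3 -m handwheel '[[[0.2,0,0,0],[0.1,0,0,0],[0,0,0,0],[0,0,0,0]]]'
python3 - <<'E'
from h import *
toolmove([535.5,-21.9,41],-0.062)
E
```

```text
time: 23.0
tool_pos: [535.1, -22.3, 44.4]
tcp_rot: [-1.82, 1.57, 2.827]
contact_force: [1.0, -0.0, 0.1]
grip_width: 49.3
time: 23.33
tool_pos: [535.4, -22.4, 41.9]
tcp_rot: [1.927, 1.571, 0.29]
contact_force: [0.1, 0.1, -1.2]
grip_width: 49.5
t 23.33 tcp [535.4 -22.4  41.9] jaw yaw -0.066 toolx [ 0.  0. -1.] shift cm [ 0.09  0.01 -0.05] turn -0.00399528404832461 q6 -0.12 F [ 0.1  0.1 -1.2] w 49.5
```

```bash
python3 -m handwheel '[[[0.1,0,0,0],[0.1,0,0,0],[0,0,0,0],[0,0,0,0]]]'
python3 - <<'E'
from h import *
toolmove([535.5,-21.9,41],-0.062)
E
```

```text
time: 23.67
tool_pos: [535.6, -22.4, 41.2]
tcp_rot: [1.463, 1.57, -0.174]
contact_force: [-4.1, 0.3, 10.7]
grip_width: 49.8
t 23.67 tcp [535.6 -22.4  41.2] jaw yaw -0.066 toolx [ 0.001 -0.    -1.   ] shift cm [ 0.02 -0.01 -0.05] turn -0.0039037861027997334 q6 -0.12 F [-4.1  0.3 10.7] w 49.8
```

Contact came at the expected height. I'll release, rise and inspect.

```bash
python3 -m handwheel '[[[0,0,0,0],[0,0,0,0],[0,0,0,0],[0,0,0,0]]]' 0.66
python3 -m handwheel '[[[-1.5,0,0,0],[-3,0,0,0],[-4,0,0,0],[-3,0,0,0],[0,0,-4,0],[0,0,-4,0],[0,0,-4,0],[0,0,-4,0]]]' 0.36
python3 -m handwheel '[[[0,0,-4,0],[0,0,-4,0],[0,0,0,0],[0,0,0,0]]]'
python3 - <<'E'
from fit import *
toolmove([640,-185,160],0.06)
p,d=bot.capture('side')
r=p[150:240,290:400]; cv2.imwrite('pics/side11.png',cv2.resize(r[:,:,::-1],None,fx=6,fy=6,interpolation=cv2.INTER_CUBIC))
p,d=bot.capture('top'); np.savez('pics/top11.npz',p=p,d=d)
r=p[150:260,300:440]; cv2.imwrite('pics/top11.png',cv2.resize(r[:,:,::-1],None,fx=5,fy=5,interpolation=cv2.INTER_CUBIC))
K,Rm,t=cam('top'); v,u=np.mgrid[0:400,0:640]; P=np.stack([(u-K[0,2])/K[0,0]*d,(v-K[1,2])/K[1,1]*d,d],-1)@Rm.T+t
print(P[200:230,336:362,2].round().astype(int))
print([(r['point'],r['conf']) for r in bot.spot_point('top','knob')],[(r['point'],r['conf']) for r in bot.spot_point('side','knob')])
E
```

```text
time: 24.0
tool_pos: [535.3, -22.4, 39.7]
tcp_rot: [-2.491, 1.571, 2.155]
contact_force: [0.2, 0.2, 0.2]
grip_width: 60.1
time: 24.67
tool_pos: [545.8, 138.7, 155.0]
tcp_rot: [2.072, 1.57, 0.434]
contact_force: [0.8, -0.3, -0.5]
grip_width: 32.9
time: 25.0
tool_pos: [550.6, 219.0, 154.2]
tcp_rot: [-1.181, 1.57, -2.814]
contact_force: [0.6, -0.5, -0.6]
grip_width: 33.0
t 25.0 tcp [550.6 219.  154.2] jaw yaw -0.062 toolx [-0.001 -0.    -1.   ] shift cm [-0.57 11.42 39.77] turn -0.12199785156756682 q6 0.31 F [ 0.6 -0.5 -0.6] w 33.0
[[  56   55   49   51   51   53   53   12   10   12   17   14   10    8
     9   14    9   49   52   54   51   54   48 1413   53   54]
 [  50   54   51   58   55 1413   55   13   13   11   14    6   10   12
    14   13   12   52   58   51   58   59   55   54   52   58]
 [  54   49   54   50   52   56   54   11   13    9   13    8   16   12
    15   11    8   49   50   57   59   55   57   52   56   50]
 [  57   53   52   58   53   50   54    9   11   15   11   13   11   11
     9   11   10   49   54   54   57   54   50   50   51   52]
 [  56   57   54   56   1
[... 2859 characters left out ...]
13   12   15   13   12
    12    8   31   53   52   56   53   56   59   53   51   54]
 [  54   51   51   57   54   53   12   10   12   14   13   11    9   17
     9   11   38   58   56   52   54   51   56   53   58   58]
 [  55   57   54   52   57   55   15    8   14   18   13   15    9   11
    11   12   39   54   49   52   56   50   55   55   52   55]
 [  52   56   51   52   52   54   12   13   11    9   13   10   16   10
     8    9   43   53   52   57 1413   57   46   52   51   55]
 [  54   55   54   56   53   55    7   18   11   11   11   10   15   14
    16   11   49   50   59   56   52   56   56   51   51   52]]
[([391.6, 180.6], 0.96), ([348.9, 211.1], 0.18)] [([314.8, 169.4], 0.55)]
```

View pics/side11.png

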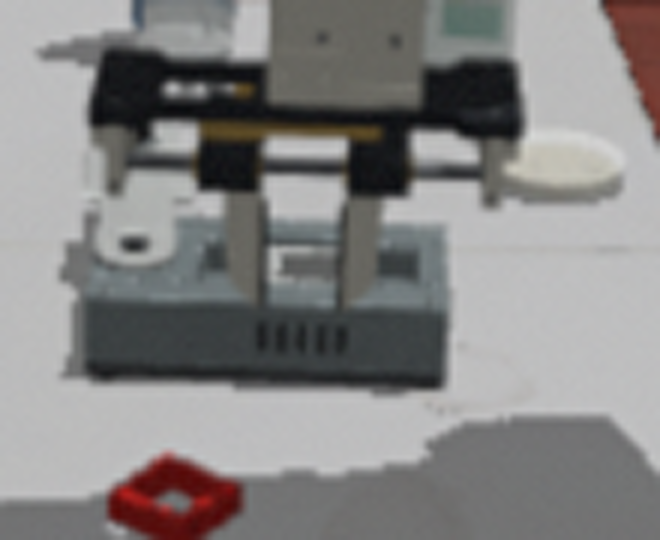

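View pics/top11.png

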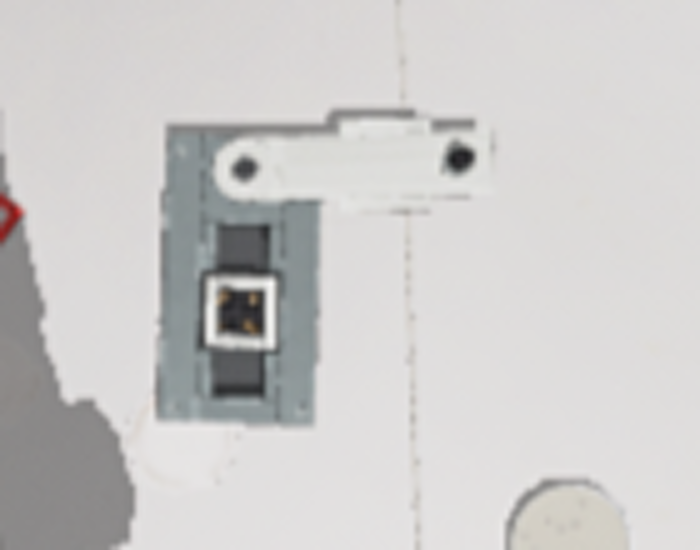

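Run:
```python
from h import *
k=ray('top',[(391.9,181.2)],89)[0]; s=ray('side',[(290+139/6-.5,150+97/6)],89)[0]; pv=ray('top',[(348.8,183.3)],63)[0]
pm=np.array([535.4,-22])+100*np.array([np.cos(.06),-np.sin(.06)])
print(k,s,pv,pm,np.hypot(*(k[:2]-pm)))
a=np.arctan2(*(k[:2]-pm)[::-1]); th=a-(np.pi-.06); print('theta',th%(2*np.pi), 'yaw t',(a+np.pi/2))
toolmove([k[0],k[1],160],a+np.pi/2)
```

```text
[ 637.00684565 -175.9983965    89.        ] [ 638.70468007 -177.86210775   89.        ] [636.19715489 -28.57695142  63.        ] [635.22005399 -27.99640065] 148.0127812028537
theta 1.6428684940896643 yaw t 0.012072167294767455
t 25.2 tcp [551.3 215.6 154.7] jaw yaw -0.068 toolx [-0. -0. -1.] shift cm [-0.52 11.21 38.49] turn -0.07979122651632209 q6 0.31 F [ 0.7 -1.  -0.6] w 32.9
```

```bash
python3 -m handwheel '[[[0,1.02,3.51,0],[0,1.02,3.51,0],[0,1.02,3.51,0],[0,1.02,3.51,0],[0,1.02,3.51,0],[0,1.02,3.51,0],[0,1.02,3.51,0],[0,1.02,3.51,0]]]' 0.36
python3 -m handwheel '[[[0,1.02,3.51,0],[0,1.02,3.51,0],[0,1.02,3.51,0],[0,0,0,-0.08],[0,0,0,0],[0,0,0,0],[0,0,0,0]]]'
python3 - <<'E'
from h import *
toolmove([637.2,-177.5,68],0.012)
p,d=bot.capture('side')
r=p[120:240,250:400]; cv2.imwrite('pics/side12.png',cv2.resize(r[:,:,::-1],None,fx=5,fy=5,interpolation=cv2.INTER_CUBIC))
E
```

```text
time: 25.87
tool_pos: [613.7, -72.0, 155.1]
tcp_rot: [1.43, 1.571, -0.209]
contact_force: [0.3, -0.2, 0.5]
grip_width: 33.0
time: 26.45
tool_pos: [637.1, -175.3, 154.9]
tcp_rot: [-2.576, 1.57, 2.148]
contact_force: [-0.7, 0.8, 0.4]
grip_width: 33.3
t 26.45 tcp [ 637.1 -175.3  154.9] jaw yaw 0.012 toolx [-0.     0.001 -1.   ] shift cm [8.69 0.01 0.22] turn -0.00017812995469634885 q6 -0.4 F [-0.7  0.8  0.4] w 33.3
```

View pics/side12.png

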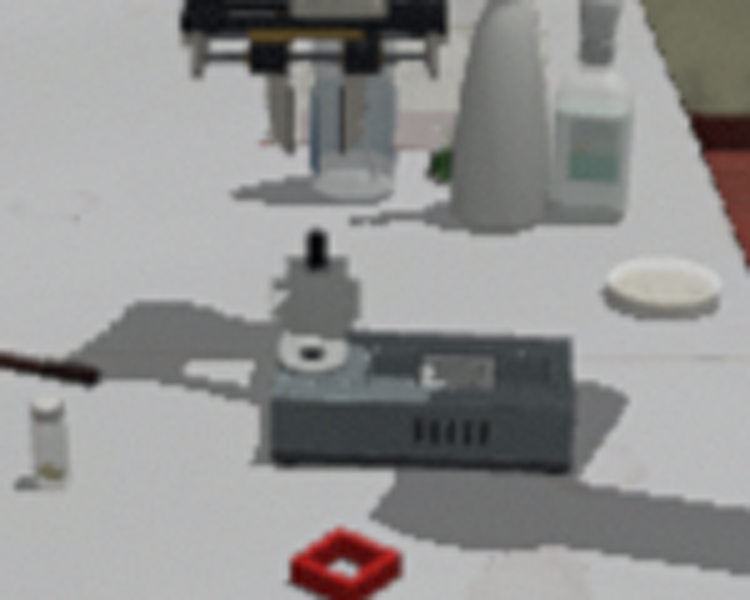

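```bash
python3 -m handwheel '[[[2.5,0,0.2,0],[3,0,0,0],[2.5,0,0,0],[0.6,0,0,0],[0,0,0,0],[0,0,0,0]]]'
python3 -m handwheel '[[[0,-0.7,0,0],[0,-1.5,-0.07,0.1],[0,-1.5,-0.07,0.1],[0,-1.5,-0.07,0.1],[0,-1.5,-0.07,0.1]]]'
python3 - <<'E'
from h import *
pm=np.array([635.2,-28])
o,M=st(); v=o['tool_pos'][:2]-pm; a=np.arctan2(v[1],v[0]); print(np.hypot(*v),(a-(np.pi-.06))%(2*np.pi)); toolmove([486,-19,68],-1.63)
p,d=bot.capture('side')
r=p[120:240,250:400]; cv2.imwrite('pics/side13.png',cv2.resize(r[:,:,::-1],None,fx=5,fy=5,interpolation=cv2.INTER_CUBIC))
E
```

```text
time: 27.0
tool_pos: [638.4, -177.1, 70.0]
tcp_rot: [1.273, 1.57, -0.283]
contact_force: [-0.4, 1.1, 0.2]
grip_width: 33.3
time: 27.42
tool_pos: [572.2, -167.2, 71.0]
tcp_rot: [1.593, 1.567, -0.369]
contact_force: [1.2, -0.1, -0.1]
grip_width: 33.3
152.81051279397565 1.2059528630325964
t 27.42 tcp [ 572.2 -167.2   71. ] jaw yaw -0.391 toolx [ 0.004 -0.002 -1.   ] shift cm [  0.24 -13.62 -10.41] turn 1.2386847528422154 q6 -0.02 F [ 1.2 -0.1 -0.1] w 33.3
```

View pics/side13.png

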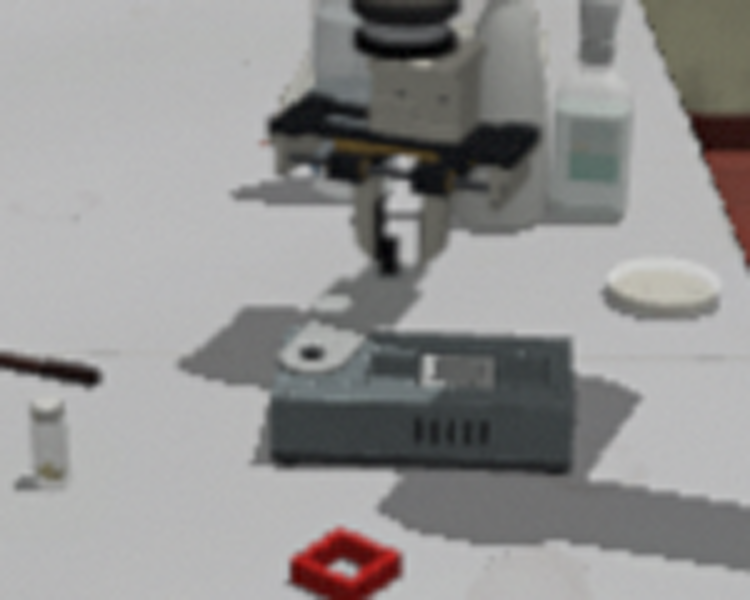

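```bash
python3 -m handwheel '[[[0.1,-1.5,-0.1,0.1],[0.1,-1.5,-0.1,0.1],[0,-1.5,-0.1,0.1],[0,-1.5,-0.07,0.1],[0,-1.5,-0.07,0.1],[0,-1.5,-0.07,0.1],[0,-1.5,-0.07,0.1],[0,-1.5,-0.07,0.1]]]'
python3 -m handwheel '[[[0,-1.5,-0.07,0.1],[0,-1.5,-0.07,0.1],[0,0,0,0],[0,0,0,0]]]'
python3 - <<'E'
from h import *
pm=np.array([635.2,-28])
o,M=st(); v=o['tool_pos'][:2]-pm; a=np.arctan2(v[1],v[0]); print(np.hypot(*v),(a-(np.pi-.06))%(2*np.pi)); toolmove([486,-19,68],-1.63)
E
```

```text
time: 28.13
tool_pos: [490.4, -83.7, 68.6]
tcp_rot: [2.414, 1.567, -0.345]
contact_force: [1.2, -0.5, 0.6]
grip_width: 32.9
time: 28.47
tool_pos: [481.9, -54.8, 68.0]
tcp_rot: [2.648, 1.568, -0.303]
contact_force: [-0.1, -0.7, -0.3]
grip_width: 33.0
155.66705191812488 0.23300575637387055
t 28.47 tcp [481.9 -54.8  68. ] jaw yaw -1.38 toolx [ 0.003 -0.001 -1.   ] shift cm [ 0.   -3.44 -1.09] turn 0.24990298471772454 q6 1.11 F [-0.1 -0.7 -0.3] w 33.0
```

```bash
python3 -m handwheel '[[[0,-1.4,-0.3,0.1],[0,-1.4,-0.25,0.1],[0,0,0,0.05],[0,0,0,0]]]'
python3 -m handwheel '[[[0,-0.5,0,0],[0,-0.5,0,0],[0,0,0,0],[0,0,0,0]]]'
python3 - <<'E'
from h import *
pm=np.array([635.2,-28])
o,M=st(); v=o['tool_pos'][:2]-pm; a=np.arctan2(v[1],v[0]); print(np.hypot(*v),(a-(np.pi-.06)+1)%(2*np.pi)-1); toolmove([486,-19,68],-1.63)
E
```

```text
time: 28.8
tool_pos: [483.5, -26.8, 67.3]
tcp_rot: [2.929, 1.569, -0.276]
contact_force: [0.1, -0.1, -0.5]
grip_width: 33.0
time: 29.13
tool_pos: [483.4, -16.3, 66.9]
tcp_rot: [-2.84, 1.57, 0.238]
contact_force: [-0.0, 0.1, -0.1]
grip_width: 32.7
152.20465196009636 -0.016977819102324876
t 29.13 tcp [483.4 -16.3  66.9] jaw yaw -1.634 toolx [ 0.  0. -1.] shift cm [-0.11  0.25 -0.27] turn -0.004435144928531143 q6 1.44 F [-0.   0.1 -0.1] w 32.7
```

```bash
python3 -m handwheel '[[[0,-0.4,-0.1,0],[0,-0.15,0,0],[0,0,0,0],[0,0,0,0]]]'
python3 -m handwheel '[[[0,-0.15,0,0],[0,0,0,0],[0,0,0,0]]]'
python3 -m handwheel '[[[0,-0.15,0,0],[0,0,0,0],[0,0,0,0]]]'
python3 - <<'E'
from h import *
toolmove([486,-19,68],-1.63)
p,d=bot.capture('side')
r=p[120:240,250:400]; cv2.imwrite('pics/side14.png',cv2.resize(r[:,:,::-1],None,fx=5,fy=5,interpolation=cv2.INTER_CUBIC))
E
```

```text
time: 29.47
tool_pos: [484.7, -10.7, 66.8]
tcp_rot: [-2.479, 1.571, 0.598]
contact_force: [-0.4, 0.2, -0.6]
grip_width: 33.2
time: 29.72
tool_pos: [484.8, -10.1, 66.8]
tcp_rot: [1.717, 1.57, -1.489]
contact_force: [0.6, -5.4, -0.2]
grip_width: 33.2
time: 29.97
tool_pos: [484.8, -9.8, 66.8]
tcp_rot: [1.563, 1.568, -1.643]
contact_force: [-1.1, -12.6, -1.0]
grip_width: 33.3
t 29.97 tcp [484.8  -9.8  66.8] jaw yaw -1.635 toolx [-0.    -0.003 -1.   ] shift cm [-0.12  0.91 -0.18] turn -0.005318477391697662 q6 1.46 F [ -1.1 -12.6  -1. ] w 33.3
```

View pics/side14.png

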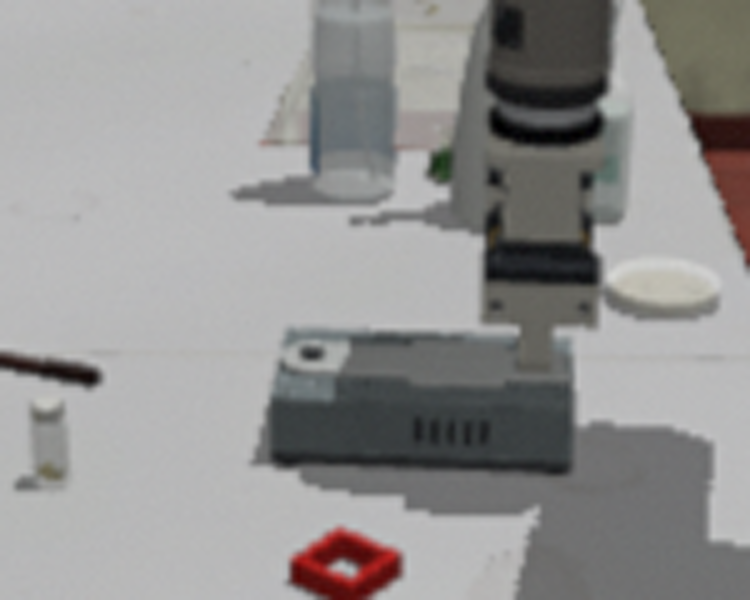

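The force rose at the stop to 12.6 N, so the cover is against it. I'll back off, lift clear and check.

```bash
python3 -m handwheel '[[[0,0.5,0,0],[0,0.3,0,0],[0,0,0,0],[-2,0,0,0],[-4,0,0,0],[-4,0,0,0],[-3,0,0,0],[0,0,0,0]]]'
python3 -m handwheel '[[[0,-4,0,0],[0,-4,0,0],[0,-4,0,0],[0,-4,0,0],[0,-4,0,0],[0,0,0,0],[0,0,0,0],[0,0,0,0]]]'
python3 - <<'E'
from h import *
toolmove([486,-19,68],-1.63)
for n in('side','top'):
  p,d=bot.capture(n); r=p[160:300,250:420] if n=='side' else p[130:280,260:440]
  cv2.imwrite('pics/%s15.png'%n,cv2.resize(r[:,:,::-1],None,fx=4.2,fy=4.2,interpolation=cv2.INTER_CUBIC))
  if n=='top': np.savez('pics/top15.npz',p=p,d=d)
  print(bot.spot_point(n,'knob')[:1],bot.spot_point(n,'pivot')[:1])
E
```

```text
time: 30.68
tool_pos: [487.5, -16.0, 203.1]
tcp_rot: [3.073, 1.559, -0.134]
contact_force: [1.8, 0.6, -0.7]
grip_width: 33.3
time: 31.35
tool_pos: [496.8, 183.7, 196.2]
tcp_rot: [0.365, 1.57, -2.841]
contact_force: [0.5, 0.3, 0.6]
grip_width: 33.2
t 31.35 tcp [496.8 183.7 196.2] jaw yaw -1.635 toolx [-0.001 -0.    -1.   ] shift cm [12.83 20.3  -0.23] turn -0.0049455991996474324 q6 1.84 F [0.5 0.3 0.6] w 33.2
[] [{'point': [312.5, 194.4], 'conf': 0.9}]
[{'point': [349.0, 181.9], 'conf': 0.74}] [{'point': [348.7, 180.9], 'conf': 0.83}]
```

View pics/side15.png

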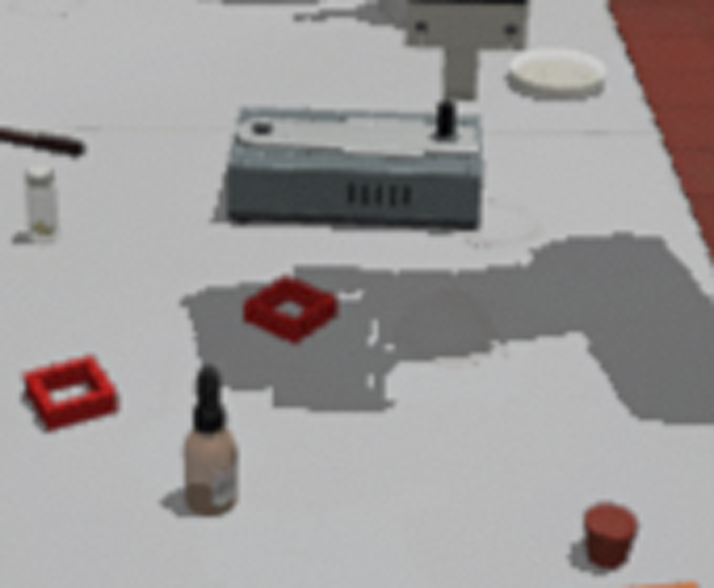

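View pics/top15.png

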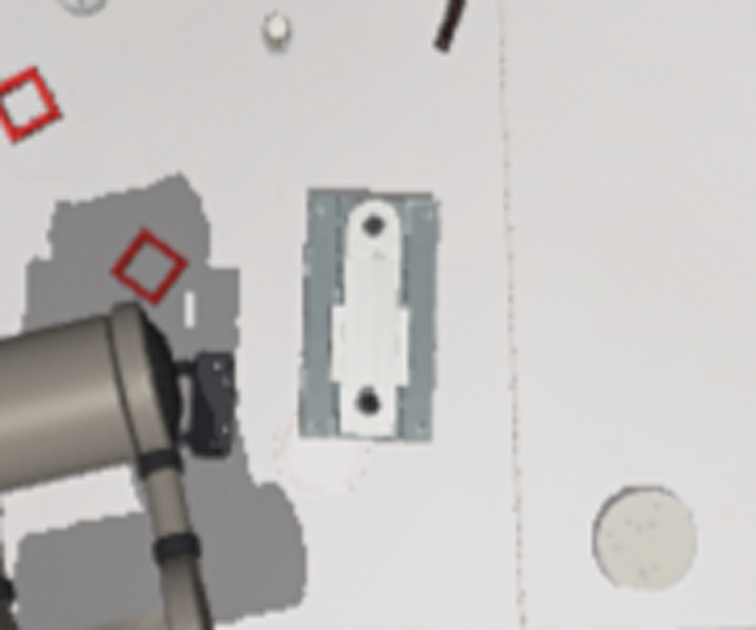

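Run:
```python
from h import *
k=ray('top',[(347.5,225.6)],89)[0]; pv=ray('top',[(348.5,183.5)],63)[0]
v=k-pv; print(k,pv,(np.arctan2(v[1],v[0])-(np.pi-.06)+1)%(2*np.pi)-1)
bot.close_job()
```

```text
[487.58834247 -18.08917019  89.        ] [635.5159235  -27.49767011  63.        ] -0.003516513020489498
the job is handed in; nothing more can be done
```

I handed the job in at about 31.6 s: the cover is shut, with the tray on the pocket floor and the spacer on top of it. `close_job()` reports no verdict, so this rests on my own measurements.

**What I did**
- I swung the cover aside by caging its knob between the fingers. It measured about 1.64 rad.
- I centred the seed tray by squeezing it both ways, then set it on the pocket floor.
- I set the grey spacer frame on the tray, leaving the red look-alikes alone.
- I swung the cover back until it pressed on its stop with 12.6 N, then backed off and lifted clear.

**Last checks**
- **Tray:** its placing stopped on contact at the expected height, and the later top view showed it centred in the pocket.
- **Spacer:** before the cover was shut, its top face read about 50 mm in the depth picture, as expected, and looked level. I could not see the tray or spacer once the cover was over them.
- **Cover:** the last top view gave its angle as about −0.004 rad.
- **Bystanders:** the dropper, vial, petri dish and stopper looked unmoved in the last pictures. I did not measure how far they might have shifted.
- **Robot:** it was clear of everything when I handed in.

**Checks that failed or disagreed**
- The side and top camera fits of the pocket centre differed by about 3 mm in y. I used the top view, and both parts went in without touching the walls.
- The fits of the cell's outline were poor, and I used only their rough centre.
- In the last pictures the knob detector found nothing in the side view and pointed at the pivot in the top view. I therefore read the cover angle from the picture by eye.

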